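# Finish the insulator tray

## Task

Move the brown and the white porcelain insulator from their yellow cradles into the grey tray, each lying lengthwise and fully seated in the dimple of the pocket with the liner of its own colour. They can only be taken by their ends in the cradles and only held by their sides in the tray, so set each down on the blue rest to change your grip. The porcelain chips easily: hold it lightly, lower it and never drop or press it, and leave the blue insulator, the pen cup, the black tape roll and the small carton where they are.

Things in the scene. Friction and masses are not known exactly. Their poses are not given: they have to be found in the camera images.
- egg_brown: egg-shaped insulator of orange-brown porcelain, fragile, 0.1 to 0.2 kg: a barrel of revolution 60 mm long, 42 mm thick in the middle, narrowing to flat round ends about 20 mm across. Origin at its centre; x is the long axis, level; it is round about x, so y and z may point anywhere. Starts in one of the two cradles, centre 28.5 mm above the bench.
- egg_white: egg-shaped insulator of white porcelain, fragile, 0.1 to 0.2 kg: a barrel of revolution 60 mm long, 42 mm thick in the middle, narrowing to flat round ends about 20 mm across. Origin at its centre; x is the long axis, level; it is round about x, so y and z may point anywhere. Starts in the other cradle, centre 28.5 mm above the bench.
- egg_blue: egg-shaped insulator of blue porcelain, fragile, 0.1 to 0.2 kg: a barrel of revolution 60 mm long, 42 mm thick in the middle, narrowing to flat round ends about 20 mm across. Origin at its centre; x is the long axis, level; it is round about x, so y and z may point anywhere. Already seated in one tray pocket; must stay.
- cradle_a: yellow cradle, fixed: base 64 x 62 x 4 mm with an oval bead that bears one insulator, long axis along the cradle's x. Two cheeks 48 mm long (x), 5 mm thick, 46 mm high at y = +-28 mm stand 4.5 mm from the insulator's sides, so that only its ends (towards +-x, open, 25 mm free beyond each) can be taken. Origin at the centre of the underside.
- cradle_b: yellow cradle, fixed: base 64 x 62 x 4 mm with an oval bead that bears one insulator, long axis along the cradle's x. Two cheeks 48 mm long (x), 5 mm thick, 46 mm high at y = +-28 mm stand 4.5 mm from the insulator's sides, so that only its ends (towards +-x, open, 25 mm free beyond each) can be taken. Origin at the centre of the underside.
- rest: blue turning rest, fixed: base 64 x 62 x 4 mm with a low oval bead (bead top 12 mm over the bench) round a dimple that bears one insulator with its long axis along the rest's x and its centre 28.5 mm above the bench. No cheeks: an insulator lying there can be taken by its ends or by its sides. Origin at the centre of the underside.
- tray: grey tray, fixed: 228 x 70 mm, rim 10 mm high, three pockets along its x (at -74, 0, +74 mm). Each has an oval bead (top 12 mm over the bench) round a dimple bearing an insulator, long axis along the tray's x; partitions 5 mm thick, 52 wide, 40 high leave 4.5 mm beyond each end of it. Long sides open above the rim. Origin at the centre of the underside.
- gap_brown (a point): centre that the brown insulator has when seated: 28.5 mm above the bench in the pocket with the orange-brown liner (flat 64 x 60 mm sheet on the pocket floor); x along the tray
- gap_white (a point): centre that the white insulator has when seated: 28.5 mm above the bench in the pocket with the white liner (flat 64 x 60 mm sheet on the pocket floor); x along the tray
- pen_cup: loose white pen cup with a blue band, 74 mm across, 84 mm high, left of the tray; origin at the centre of its underside. Bystander. Fixed furniture by the work: a black drawer cabinet 235 mm high behind rest and cradles (x over 0.64, y 0.08 to 0.38) and a low weighing terminal right of the tray (x 0.45 to 0.64, y under -0.17).
- tape_black: loose roll of black tape lying flat, 68 mm across, 20 mm high, at the near end of the tray; origin at the centre of its underside. Bystander.
- box_c: small loose printed carton, 56 x 70 x 39 mm, at the far left, beyond the cradles and rest; origin at the centre of its underside. Bystander.

How it is judged:
By the outcome, as a careful person would: the job done as asked, in the order asked, and still so for the second after the job is handed in, with the robot touching nothing.
It also fails if it takes over 72 s, if anything falls off the work surface, if the arm or the gripper's body presses on something with over 40 N, if the wrist force passes 120 N, or if a joint passes its speed limit or range.

## Robot

A 6-joint arm with a two-finger parallel gripper is mounted at the origin on a cart in front of the work surface, level with it; the furniture and walls round the work are solid. World frame = base frame: x ahead of the robot, y to its left, z up, the work surface at z = 0. Lengths are in m, angles in rad, forces in N, time in s.
With the tool pointing down it reaches from about 0.35 to 0.775 m from the base axis. Payload 7.3 kg.
Tool frame: the origin (TCP) lies at the very end of the fingers, on their centre line; the grasp point (between the pads) lies 19 mm behind it (robot.tcp_to_grasp is the z of the grasp point in the tool frame, in m); z points along the fingers, y is the line along which they close (so a half turn about z gives the same grasp; the last joint's range is limited). The gripper opens to 92 mm and grips with 3 to 60 N. Pads are 19 mm wide; open, the fingers measure 130 mm over their backs; the gripper's body (75 mm by 190 mm) begins 47 mm behind the grasp point.
Start: joints at [-0.146, 0.342, 1.524, -0, 1.275, -0.146], TCP at [0.525, 0, 0.227] pointing down, gripper open.
Joint ranges: [-2.53, 2.53], [-0.77, 2.02], [0.04, 2.7], [-1, 4.14], [0.28, 2.66], [-3.11, 3.11]. Speed limits (rad/s): [2.57, 2.57, 3.14, 3.14, 3.14, 3.14].

## Interface

Orientations are given as [roll, pitch, yaw] about the fixed x, y, z axes, in that order (R = Rz(yaw) Ry(pitch) Rx(roll)).
In Python, from cell import monitor, read_camera, get_calibration, job, robot gives the robot as it stands. The module is installed in compiled form; this text tells all that it offers.
- The arm moves only by the tool send_rows, never from a script. Its argument "targets" is a list of rows, each an object with "translation": the shift along the tool's x, y, z in cm, a list of three; "spin": the turn about the tool's z in degrees; "jaw": the opening, from 0 (shut) to 1 (fully open). A call has exactly 5 rows; each row is the pose to reach, as a shift and turn from the pose commanded when the call began, along the tool's axes at that moment; what a row does not reach only later rows make up. A row lasts 1/10 s, in which the tool goes at most 50 mm and 8.59 degrees, less where a joint would pass 70% of its speed; a pose out of reach is approached as far as the arm can. A call with a gripper value outside its range is refused whole. The fingers move at their own pace and stop on an object; "force" is the grip in N (left out, the last holds). Time passes only in rows, so rows that repeat a pose let the fingers close, or fill a call up. It gives the time, the measured TCP pose, the force, the opening and the grip force at its end, in the units of the state.
- monitor.observe(): the state, without advancing time (a new reading comes with each control period).
- read_camera(name): name is "scene" or "side" or "wrist"; returns (picture, depth): 384x512x3 uint8, red, green, blue; 384x512 float32, m along the optical axis (not along the pixel's ray), 0 where there is no reading.
- get_calibration(name): a dict with "intrinsics" (3x3 intrinsics, pixels), "origin" and "orientation" of the camera in the world; the wrist camera has in their place "hand_eye" (4x4, takes a point from camera to tool coordinates, whose origin is the TCP and whose axes are the flange's). Camera axes: x right, y up, looking along -z (the intrinsics and any distortion apply to the point x, -y, -z); pixel columns grow to the right and rows downward; lengths in m; the calibration is good to about 2 mm. A picture is of the moment at which its call begins: read the wrist's pose just before it. get_calibration takes no time and is no camera call.
- job.hand_in(): hands the job in; it is judged then, once.
The state is a dict: "time": time; "qpos": joint angles; "qvel": joint speeds; "joint_efforts": joint torques, N m; "tool_pos": TCP position; "tool_rot": TCP orientation; "contact_force": force on the tool from outside, world axes, zero at the start; "torque": the same for the moment, N m; "opening": finger opening in m; "grip_force": force on a finger pad.
Only numpy, scipy, OpenCV 4.12 (cv2) and the standard library are available. Lean on these libraries where they do the work, as an engineer would, in place of code of your own. Each camera call takes 0.05 s, during which the arm holds its last target. There are 200 camera calls.

## Working session

There is one attempt and no reset: what is moved stays moved. The work goes in short steps, Python scripts to look and compute and a tool call to move; the robot and the scene stay as the last step left them, time stands still between calls to the robot, and variables do not carry over. Pictures are saved under pics/ and viewed, at most 10 in all, crops included, and the job is handed in when it is done.

Besides the shell and the picture viewer there is one more tool, called after "Call:" in YAML: its name, and indented under it one key for each argument. send_rows: Moves the arm, as the interface text tells. Its arguments: {"type":"object","properties":{"targets":{"type":"array"},"force":{"type":"number"}},"required":["targets"]}

```bash
mkdir -p pics; cat > h.py <<'E'
import numpy as np, cv2
from scipy.spatial.transform import Rotation as R
from cell import monitor, read_camera, get_calibration, job, robot
def cam(name):
    s=monitor.observe(); c=get_calibration(name); im,d=read_camera(name)
    if 'hand_eye' in c:
        T=np.eye(4); T[:3,:3]=R.from_euler('xyz',s['tool_rot']).as_matrix() if np.size(s['tool_rot'])==3 else 0
        T[:3,3]=s['tool_pos']; M=T@np.array(c['hand_eye'])
    else:
        M=np.eye(4); o=np.array(c['orientation']); M[:3,:3]=R.from_euler('xyz',o).as_matrix() if o.size==3 else o; M[:3,3]=c['origin']
    K=np.array(c['intrinsics'])
    v,u=np.mgrid[:384,:512]
    P=np.stack([(u-K[0,2])/K[0,0]*d,-(v-K[1,2])/K[1,1]*d,-d],-1)@M[:3,:3].T+M[:3,3]
    P[d==0]=np.nan
    return im,d,P,M,K
def save(n,im): cv2.imwrite('pics/'+n,cv2.cvtColor(im,cv2.COLOR_RGB2BGR))
E
python3 - <<'E'
from h import *
print(monitor.observe()); print(robot.tcp_to_grasp)
for n in ['scene','side','wrist']:
    print({k:np.round(v,4).tolist() if not isinstance(v,str) else v for k,v in get_calibration(n).items()})
ims={}
for n in ['scene','wrist','side']:
    im,d,P,M,K=cam(n); np.savez(f'{n}0.npz',im=im,d=d,P=P); ims[n]=im; 
save('scene0.png',cv2.resize(ims['scene'],(800,600))); save('wrist0.png',cv2.resize(ims['wrist'],(800,600)))
E
```

```text
{'time': 0.0, 'qpos': array([-1.45990407e-01,  3.42730366e-01,  1.52503733e+00,  3.01264908e-05,
        1.27538533e+00, -1.45983132e-01]), 'qvel': array([-0.0016968 , -0.0018104 , -0.00082131, -0.00039461, -0.00062576,
       -0.00069012]), 'joint_efforts': array([ 7.61924657e-04, -4.31245601e+01, -2.44219762e+01,  7.17750052e-02,
        5.59406646e-02, -1.04314388e-04]), 'tool_pos': array([5.24588462e-01, 9.70720644e-05, 2.26033905e-01]), 'tool_rot': array([-3.14005307e+00, -2.55481590e-04,  1.57078006e+00]), 'contact_force': array([-0.12944587, -1.12030659, -0.36638231]), 'torque': array([ 0.02293864, -0.01296777, -0.00749193]), 'grip_force': 0.0, 'opening': 0.09168655359978171}
-0.0188
{'intrinsics': [[452.6394, 0.0, 249.2365], [0.0, 452.6394, 196.6483], [0.0, 0.0, 1.0]], 'origin': [-0.0415, -0.5585, 0.819], 'orientation': [0.8664, 0.0191, -0.701]}
{'intrinsics': [[390.2752, 0.0, 253.6178], [0.0, 390.2752, 193.918], [0.0, 0.0, 1.0]], 'origin': [0.2694, -0.4204, 0.6202], 'orientation': [0.8159, 0.0016, -0.4349]}
{'intrinsics': [[302.2652, 0.0, 253.1534], [0.0, 302.2652, 189.9848], [0.0, 0.0, 1.0]], 'hand_eye': [[-0.0002, 0.9541, 0.2996, 0.0815], [1.0, 0.0004, -0.0008, -0.0015], [-0.0009, 0.2996, -0.9541, -0.1583], [0.0, 0.0, 0.0, 1.0]]}
```

View pics/scene0.png

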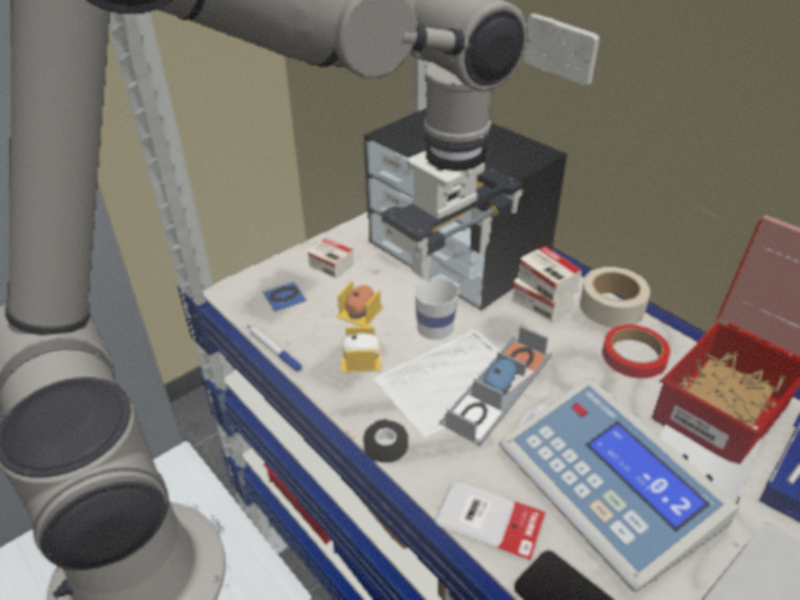

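View pics/wrist0.png

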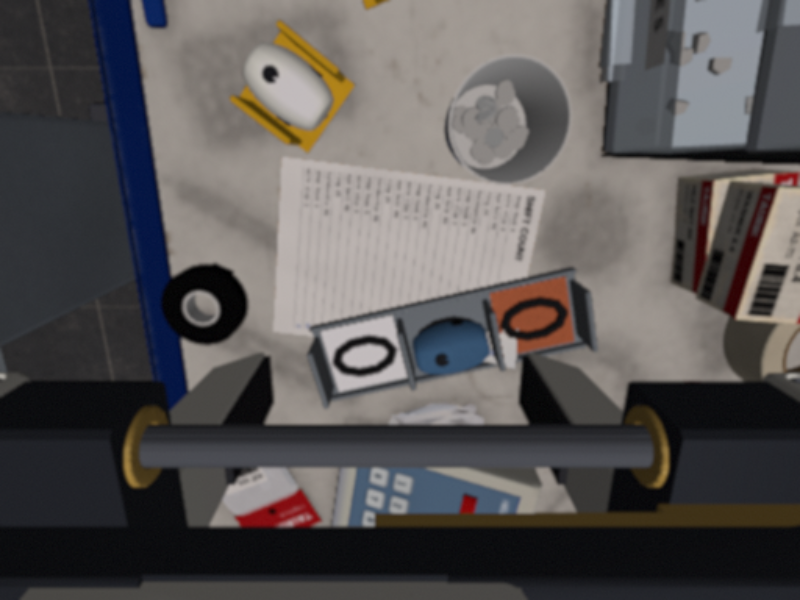

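The scene view shows the brown egg at (358,300), the white at (362,350), the blue rest at (285,295) and the tray from (475,415) to (528,355). The wrist view shows the white cradle at (293,87), the white liner at (365,355), the blue egg at (452,345) and the brown liner at (535,317).

```bash
python3 - <<'E'
from h import *
W,H=300,620 # y across (left=+y) ; 1mm/px ; x 0.33..0.63 up
for n in ['scene','side','wrist']:
    z=np.load(n+'0.npz'); P=z['P'].reshape(-1,3); im=z['im'].reshape(-1,3)
    hsv=cv2.cvtColor(z['im'],cv2.COLOR_RGB2HSV).reshape(-1,3).astype(int)
    ok=np.isfinite(P[:,0])&(P[:,0]>.3)&(P[:,0]<.66)&(P[:,1]>-.16)&(P[:,1]<.45)&(P[:,2]<.07)&(P[:,2]>-.01)
    h,s,v=hsv.T
    def rect(name,m):
        m=m&ok
        if m.sum()<40: return
        img=np.zeros((640,400),np.uint8)
        q=P[m]; a=np.round((q[:,1]+.17)*1000).astype(int); b=np.round((q[:,0]-.28)*1000).astype(int)
        img[a,b]=255; img=cv2.morphologyEx(img,cv2.MORPH_CLOSE,np.ones((9,9)))
        cnt,_=cv2.findContours(img,cv2.RETR_EXTERNAL,cv2.CHAIN_APPROX_NONE)
        for c in cnt:
            if cv2.contourArea(c)<300: continue
            (cx,cy),(w,hh),ang=cv2.minAreaRect(c)
            ins=[cv2.pointPolygonTest(c,(float(bb),float(aa)),False)>=0 for aa,bb in zip(a,b)]
            zz=q[np.array(ins),2]
            print(n,name,'x %.4f y %.4f'%(cx/1000+.28,cy/1000-.17),'wh %.0f %.0f ang %.1f'%(w,hh,ang),'z %.3f %.3f'%tuple(np.percentile(zz,[5,95])))
    rect('yellow',(h>18)&(h<32)&(s>130)&(v>80))
    rect('brown',(h<15)&(s>100)&(v>80))
    rect('blue',(h>95)&(h<125)&(s>110)&(v>40))
    print(n,'bench z',np.nanmedian(P[ok&(P[:,2]<.008)][:,2]))
E
```

```text
scene yellow x 0.5129 y 0.2082 wh 46 61 ang 23.2 z 0.002 0.045
scene yellow x 0.4302 y 0.1025 wh 27 62 ang 33.4 z 0.003 0.043
scene brown x 0.5153 y 0.2099 wh 53 34 ang 26.6 z 0.029 0.049
scene brown x 0.6493 y -0.0445 wh 24 38 ang 9.5 z 0.003 0.008
scene blue x 0.4371 y 0.3186 wh 20 55 ang 72.3 z 0.001 0.007
scene blue x 0.3179 y 0.1250 wh 25 570 ang 0.3 z -0.002 0.005
scene bench z 8.851707774593098e-05
side yellow x 0.5178 y 0.2130 wh 60 62 ang 23.2 z 0.004 0.046
side yellow x 0.4371 y 0.1005 wh 28 67 ang 73.0 z 0.004 0.044
side brown x 0.5192 y 0.2102 wh 56 28 ang 18.4 z 0.028 0.050
side brown x 0.6446 y -0.0547 wh 36 63 ang 5.4 z 0.005 0.012
side blue x 0.4387 y 0.3214 wh 29 58 ang 76.2 z 0.004 0.007
side blue x 0.3521 y 0.1845 wh 10 41 ang 2.9 z 0.010 0.018
side blue x 0.3177 y 0.1304 wh 26 581 ang 0.3 z 0.000 0.006
side bench z 0.0014097502151027008
wrist yellow x 0.4466 y 0.1201 wh 66 65 ang 53.1 z 0.003 0.047
wrist brown x 0.6356 y -0.0564 wh 63 61 ang 14.0 z 0.004 0.009
wrist blue x 0.5662 y -0.0699 wh 57 38 ang 14.0 z 0.033 0.049
wrist blue x 0.3219 y 0.0191 wh 34 328 ang 0.4 z -0.000 0.005
wrist bench z 0.0004181639280132765
```

Call:
send_rows:
  targets:
    - {"translation": [5,-1,0],"spin": 0,"jaw": 1}
    - {"translation": [10,-2,0],"spin": 0,"jaw": 1}
    - {"translation": [15,-3,0],"spin": 0,"jaw": 1}
    - {"translation": [20,-4,0],"spin": 0,"jaw": 1}
    - {"translation": [22,-4,0],"spin": 0,"jaw": 1}

```text
time: 0.65
tool_pos: [0.4834, 0.2234, 0.2266]
tool_rot: [-3.141, -0.001, 1.574]
contact_force: [-0.2, -0.2, 0.1]
opening: 0.0922
grip_force: 0.0
```

```bash
python3 - <<'E'
from h import *
import time
for i in range(2): im,d,P,M,K=cam('wrist')
s=monitor.observe(); print(s['time'],s['tool_pos'],s['tool_rot'],s['qpos'],s['qvel'])
np.savez('wrist1.npz',im=im,d=d,P=P); save('w1.png',cv2.resize(im,(800,600)))
E
```

```text
0.75 [0.48413944 0.22302357 0.22642479] [-3.14122437e+00 -6.12425038e-04  1.57520529e+00] [2.87442116e-01 3.57042194e-01 1.50251273e+00 7.20710538e-04
 1.28222040e+00 2.82827868e-01] [-0.06824126 -0.00954572  0.02326921 -0.02683252 -0.00030767 -0.04715407]
```

View pics/w1.png

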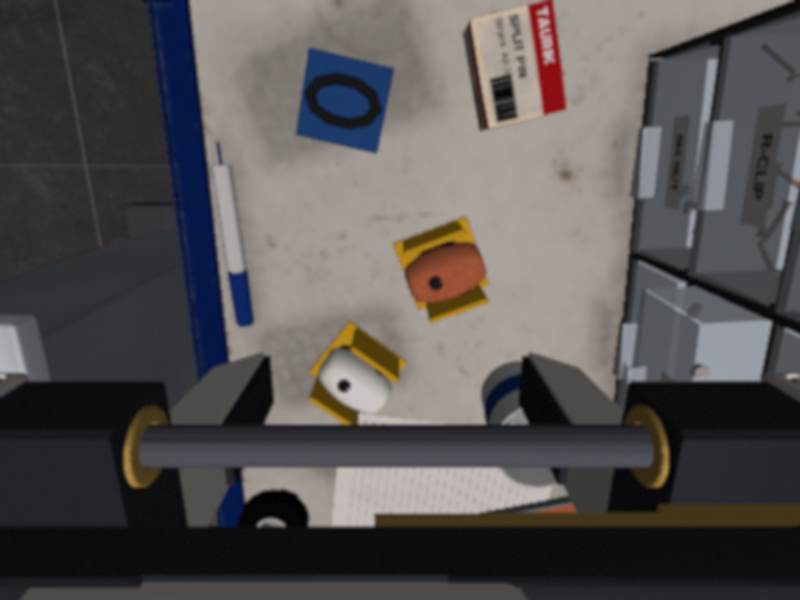

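The picture shows the rest at (345,100), the brown egg at (445,270) rising to the right, and the white egg at (355,380) falling to the right. Next I fit the shapes.

```bash
cat > fit.py <<'E'
from h import *
from scipy.optimize import least_squares
A=30/np.sqrt(1-(10/21)**2)
def fit_egg(P,im,x0,y0,yaw0,col,zc=None):
    hsv=cv2.cvtColor(im,cv2.COLOR_RGB2HSV).astype(int); h,s,v=np.moveaxis(hsv,-1,0)
    m={'brown':(h<15)&(s>100),'white':(s<60)&(v>110),'blue':(h>95)&(h<125)&(s>90)}[col]
    m&=(np.hypot(P[...,0]-x0,P[...,1]-y0)<.036)&(P[...,2]>.018)&(P[...,2]<.058)
    m=cv2.erode(m.astype(np.uint8),np.ones((3,3)))>0
    Q=P[m]
    def f(p):
        c,s=np.cos(p[2]),np.sin(p[2]); d=Q-[p[0],p[1],0.0285+p[3]]
        l=d[:,0]*c+d[:,1]*s; t=-d[:,0]*s+d[:,1]*c
        return (np.sqrt((l/A)**2+(t**2+d[:,2]**2)/.021**2/1)-1)*.021 if 0 else (np.sqrt((l/(A*1e-3))**2+(t**2+d[:,2]**2)/.021**2)-1)*.021
    r=least_squares(f,[x0,y0,yaw0,0],loss='soft_l1',f_scale=.001)
    p=r.x; return np.round([p[0],p[1],np.degrees(p[2]),p[3]],4),len(Q),np.sqrt(np.mean(r.fun**2))
def rects(P,im,sel,box,close=9):
    m=sel&(P[...,0]>box[0])&(P[...,0]<box[1])&(P[...,1]>box[2])&(P[...,1]<box[3])
    q=(P[m][:,:2]*1000).astype(np.float32); return cv2.minAreaRect(q)
E
python3 - <<'E'
from fit import *
L=lambda n:(np.load(n+'.npz')['P'],np.load(n+'.npz')['im'])
for n in ['wrist1','scene0','side0']:
    P,im=L(n); print(n,'brown',fit_egg(P,im,.516,.211,.35,'brown')); print(n,'white',fit_egg(P,im,.445,.12,-.6,'white'))
P,im=L('wrist0'); print('w0 white',fit_egg(P,im,.445,.12,-.6,'white'),'blue',fit_egg(P,im,.566,-.07,.24,'blue'))
for n in ['scene0','side0']:
    P,im=L(n); print(n,'blue',fit_egg(P,im,.566,-.07,.24,'blue'))
P,im=L('wrist0'); hsv=cv2.cvtColor(im,cv2.COLOR_RGB2HSV).astype(int); h,s,v=np.moveaxis(hsv,-1,0); z=P[...,2]
low=z<.016
print('brownliner',rects(P,im,(h<15)&(s>100)&low,(.59,.69,-.11,0)))
print('whiteliner',rects(P,im,(s<60)&(v>150)&low,(.455,.535,-.13,-.047)))
# dark ring centers
def ring(P,im,box):
    v=im.max(-1); m=(v<60)&(P[...,2]<.02)&(P[...,0]>box[0])&(P[...,0]<box[1])&(P[...,1]>box[2])&(P[...,1]<box[3])
    q=(P[m][:,:2]*1000).astype(np.float32)
    return len(q),cv2.minAreaRect(q),
print('ring brown',ring(P,im,(.605,.665,-.085,-.025))); print('ring white',ring(P,im,(.465,.525,-.115,-.065)))
P,im=L('wrist1'); hsv=cv2.cvtColor(im,cv2.COLOR_RGB2HSV).astype(int); h,s,v=np.moveaxis(hsv,-1,0)
b=(.38,.5,.27,.39); print('ring rest',ring(P,im,b)); print('rest',rects(P,im,(h>95)&(h<125)&(s>110),b))
for n in ['wrist0','wrist1']:
    P,im=L(n); m=(abs(P[...,2]-.084)<.004)&(P[...,0]<.64)&(P[...,0]>.5)&(P[...,1]>0)&(P[...,1]<.18); q=P[m]; print('cup',len(q),np.nanmin(q[:,:2],0) if len(q) else 0,np.nanmax(q[:,:2],0) if len(q) else 0)
E
```

```text
wrist1 brown (array([ 0.5202,  0.2166, 21.3456,  0.    ]), 1179, np.float64(0.000711361066775601))
wrist1 white (array([ 4.48700e-01,  1.23100e-01, -3.66522e+01, -1.00000e-04]), 837, np.float64(0.000767377071211627))
scene0 brown (array([5.21100e-01, 2.18700e-01, 3.94253e+01, 1.70000e-03]), 84, np.float64(0.001714561642059519))
scene0 white (array([ 4.49100e-01,  1.20500e-01, -3.89351e+01, -9.00000e-04]), 154, np.float64(0.0017268999187381345))
side0 brown (array([5.19600e-01, 2.15900e-01, 2.32949e+01, 1.10000e-03]), 175, np.float64(0.001310690352140132))
side0 white (array([ 4.48600e-01,  1.21900e-01, -3.81313e+01,  9.00000e-04]), 270, np.float64(0.0011788488000006733))
w0 white (array([ 4.49100e-01,  1.22800e-01, -3.79627e+01,  1.00000e-04]), 1591, np.float64(0.0007268041643336744)) blue (array([ 5.67700e-01, -7.22000e-02,  1.37436e+01, -1.00000e-04]), 1041, np.float64(0.0007268844539787082))
scene0 blue (array([ 0.566, -0.07 , 13.751,  0.   ]), 0, np.float64(nan))
side0 blue (array([ 5.669e-01, -7.290e-02,  1.330e+01,  1.000e-03]), 203, np.float64(0.0009655844874040892))
brownliner ((639.1812744140625, -55.77595138549805), (64.01152801513672, 60.833770751953125), 12.98829460144043)
whiteliner ((493.934814453125, -86.84366607666016), (64.72522735595703, 92.87007141113281), 12.19082260131836)
ring brown (390, ((638.2402954101562, -58.73883819580078), (45.311119079589844, 50.458831787109375), 80.14801788330078))
ring white (309, ((491.1799621582031, -89.69242858886719), (62.29022979736328, 33.19288635253906), 17.83564567565918))
ring rest (715, ((442.7578430175781, 340.74285888671875), (35.208282470703125, 56.431705474853516), 79.87481689453125))
rest ((442.7240905761719, 340.8056640625), (60.195770263671875, 61.91197967529297), 77.37175750732422)
cup 768 [0.55467139 0.06120157] [0.62785604 0.13423719]
cup 154 [0.56026227 0.06070865] [0.6057524  0.12868344]
  return _methods._mean(a, axis=axis, dtype=dtype,
  ret = ret.dtype.type(ret / rcount)
```

Call:
send_rows:
  targets:
    - {"translation": [-0.1,1.2,2.5],"spin": -7,"jaw": 1}
    - {"translation": [-0.2,2.4,5],"spin": -14,"jaw": 1}
    - {"translation": [-0.3,3.3,8],"spin": -21,"jaw": 1}
    - {"translation": [-0.35,3.55,10.6],"spin": -21,"jaw": 1}
    - {"translation": [-0.35,3.55,10.6],"spin": -21,"jaw": 1}

```text
time: 1.25
tool_pos: [0.5187, 0.2146, 0.117]
tool_rot: [-3.134, -0.0, 1.936]
contact_force: [-1.1, 0.3, 0.3]
opening: 0.092
grip_force: 0.0
```

```bash
cat > go.py <<'E'
from h import *
def delta(x,y,z,psi):
    "shift in tool cm and spin deg to bring measured TCP to the goal"
    s=monitor.observe(); Rm=R.from_euler('xyz',s['tool_rot']).as_matrix()
    d=Rm.T@(np.array([x,y,z])-s['tool_pos']); yaw=np.degrees(np.arctan2(Rm[1,0],Rm[0,0]))
    print('t %.2f'%s['time'],'pos',np.round(s['tool_pos'],4),'yaw %.2f'%yaw,'shift cm',np.round(d*100,2),'spin %.2f'%((yaw-psi+180)%360-180),'open %.4f grip %.1f'%(s['opening'],s['grip_force']),'F',np.round(s['contact_force'],1),'vmax %.3f'%abs(s['qvel']).max())
E
python3 - <<'E'
from fit import *; from go import *
for i in range(3): im,d,P,M,K=cam('wrist')
r=fit_egg(P,im,.520,.2166,.37,'brown'); print(r)
delta(r[0][0],r[0][1],.016,r[0][2]+90); delta(.5202,.2166,.1,111.3)
E
```

```text
(array([5.20000e-01, 2.16500e-01, 2.12491e+01, 1.00000e-04]), 2423, np.float64(0.0006557472179154878))
t 1.40 pos [0.5211 0.2161 0.1219] yaw 110.95 shift cm [ 0.08 -0.11 10.59] spin -0.30 open 0.0916 grip 0.0 F [ 0.3 -0.6  0.3] vmax 0.018
t 1.40 pos [0.5211 0.2161 0.1219] yaw 110.95 shift cm [ 0.08 -0.07  2.19] spin -0.35 open 0.0916 grip 0.0 F [ 0.3 -0.6  0.3] vmax 0.018
```

Call:
send_rows:
  targets:
    - {"translation": [0.08,-0.1,2.5],"spin": -0.3,"jaw": 1}
    - {"translation": [0.08,-0.1,5],"spin": -0.3,"jaw": 1}
    - {"translation": [0.08,-0.1,7.5],"spin": -0.3,"jaw": 1}
    - {"translation": [0.08,-0.1,9.5],"spin": -0.3,"jaw": 1}
    - {"translation": [0.08,-0.1,10.5],"spin": -0.3,"jaw": 1}

```text
time: 1.9
tool_pos: [0.5195, 0.2169, 0.0159]
tool_rot: [3.141, 0.0, 1.942]
contact_force: [-0.2, -0.7, 0.6]
opening: 0.0916
grip_force: 0.0
```

Call:
send_rows:
  targets:
    - {"translation": [0,0,0],"spin": 0,"jaw": 0.75}
    - {"translation": [0,0,0],"spin": 0,"jaw": 0.68}
    - {"translation": [0,0,0],"spin": 0,"jaw": 0.66}
    - {"translation": [0,0,0],"spin": 0,"jaw": 0.64}
    - {"translation": [0,0,0],"spin": 0,"jaw": 0.6}
  force: 7

```text
time: 2.4
tool_pos: [0.5201, 0.2171, 0.0166]
tool_rot: [3.139, 0.0, 1.943]
contact_force: [1.0, 0.1, 2.6]
opening: 0.06
grip_force: 7.0
```

Call:
send_rows:
  targets:
    - {"translation": [0,0,0],"spin": 0,"jaw": 0.5}
    - {"translation": [0,0,0],"spin": 0,"jaw": 0.5}
    - {"translation": [0,0,0],"spin": 0,"jaw": 0.5}
    - {"translation": [0,0,0],"spin": 0,"jaw": 0.5}
    - {"translation": [0,0,0],"spin": 0,"jaw": 0.5}

```text
time: 2.9
tool_pos: [0.5201, 0.2171, 0.0165]
tool_rot: [3.14, 0.0, 1.943]
contact_force: [0.5, 1.9, 5.5]
opening: 0.06
grip_force: 7.0
```

```bash
python3 -c "
from go import *
delta(.5200,.2165,.016,111.25)"
```

```text
t 2.90 pos [0.5201 0.2171 0.0165] yaw 111.30 shift cm [-0.06 -0.03  0.05] spin 0.05 open 0.0600 grip 7.0 F [0.5 1.9 5.5] vmax 0.003
```

Call:
send_rows:
  targets:
    - {"translation": [0,0,-0.3],"spin": 0,"jaw": 0.5}
    - {"translation": [0,0,-1],"spin": 0,"jaw": 0.5}
    - {"translation": [0,0,-2],"spin": 0,"jaw": 0.5}
    - {"translation": [0,0,-3.2],"spin": 0,"jaw": 0.5}
    - {"translation": [0,0,-4.4],"spin": 0,"jaw": 0.5}

```text
time: 3.4
tool_pos: [0.5193, 0.2169, 0.0609]
tool_rot: [3.141, 0.0, 1.943]
contact_force: [0.9, -0.2, -2.5]
opening: 0.06
grip_force: 7.0
```

Call:
send_rows:
  targets:
    - {"translation": [0,0,-1.5],"spin": 0,"jaw": 0.5}
    - {"translation": [0,0,-3],"spin": 0,"jaw": 0.5}
    - {"translation": [0,0,-4.5],"spin": 0,"jaw": 0.5}
    - {"translation": [0,0,-5.5],"spin": 0,"jaw": 0.5}
    - {"translation": [0,0,-6],"spin": 0,"jaw": 0.5}

```text
time: 3.9
tool_pos: [0.5198, 0.217, 0.1213]
tool_rot: [3.139, 0.0, 1.943]
contact_force: [-1.0, -0.1, -1.3]
opening: 0.0597
grip_force: 7.0
```

```bash
python3 - <<'E'
from go import *
from fit import *
im,d,P,M,K=cam('wrist'); p=monitor.observe()['tool_pos']
Q=P-[0,0,p[2]-.0165]; print(fit_egg(Q,im,p[0],p[1],.37,'brown'))
delta(.4427,.3408,.13,78.5)
E
```

```text
(array([ 0.5188,  0.2157, 21.3387, -0.    ]), 4962, np.float64(0.000672126859001714))
t 3.95 pos [0.5198 0.2171 0.1214] yaw 111.31 shift cm [14.33 -2.69 -0.87] spin 32.81 open 0.0599 grip 7.0 F [ 0.6  0.1 -0.9] vmax 0.032
```

Call:
send_rows:
  targets:
    - {"translation": [2,-0.4,-0.2],"spin": 4,"jaw": 0.5}
    - {"translation": [5,-0.9,-0.5],"spin": 11,"jaw": 0.5}
    - {"translation": [8.5,-1.6,-0.9],"spin": 19,"jaw": 0.5}
    - {"translation": [12,-2.3,-0.9],"spin": 27,"jaw": 0.5}
    - {"translation": [14,-2.6,-0.9],"spin": 32,"jaw": 0.5}

```text
time: 4.45
tool_pos: [0.4423, 0.3396, 0.1283]
tool_rot: [-3.14, 0.0, 1.38]
contact_force: [0.3, 0.1, -1.5]
opening: 0.06
grip_force: 7.0
```

Call:
send_rows:
  targets:
    - {"translation": [0,0,0],"spin": 0,"jaw": 0.5}
    - {"translation": [0,0,1],"spin": 0,"jaw": 0.5}
    - {"translation": [0,0,2.5],"spin": 0,"jaw": 0.5}
    - {"translation": [0,0,3.5],"spin": 0,"jaw": 0.5}
    - {"translation": [0,0,4],"spin": 0,"jaw": 0.5}

```text
time: 4.95
tool_pos: [0.4441, 0.3366, 0.087]
tool_rot: [-3.14, 0.002, 1.383]
contact_force: [-1.0, -0.5, -0.8]
opening: 0.0598
grip_force: 7.0
```

```bash
python3 - <<'E'
from go import *
from fit import *
cam('wrist'); im,d,P,M,K=cam('wrist'); p=monitor.observe()['tool_pos']
np.savez('wrist2.npz',im=im,d=d,P=P); save('w2.png',im)
Q=P-[0,0,p[2]-.0165]; print(fit_egg(Q,im,p[0],p[1],-.2,'brown'))
hsv=cv2.cvtColor(im,cv2.COLOR_RGB2HSV).astype(int); h,s,v=np.moveaxis(hsv,-1,0)
m=(h>95)&(h<125)&(s>110)
print('rest',rects(P,im,m,(.39,.5,.28,.4)))
delta(.4427,.3408,.016,78.5)
E
```

```text
(array([ 4.42100e-01,  3.35400e-01, -1.05526e+01, -8.00000e-04]), 4918, np.float64(0.0006637636715808344))
rest ((436.87420654296875, 345.6029052734375), (59.86478042602539, 80.41805267333984), 80.27275848388672)
t 5.05 pos [0.4442 0.337  0.0877] yaw 79.27 shift cm [ 0.35 -0.2   7.17] spin 0.77 open 0.0602 grip 7.0 F [ 1.1  0.7 -1.9] vmax 0.022
```

View pics/w2.png

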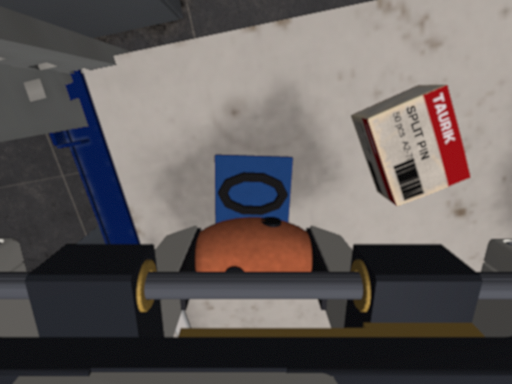

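Ring at (253,193), fully visible ahead of the held egg. The rest's top edge is about 1° off the tool axis. I'll fit the ring and the edges exactly.

```bash
python3 - <<'E'
from fit import *
def edges(n,box):
    z=np.load(n); P,im=z['P'],z['im']
    u8=lambda m:m.astype(np.uint8)*255
    hsv=cv2.cvtColor(im,cv2.COLOR_RGB2HSV).astype(int); h,s,v=np.moveaxis(hsv,-1,0)
    m=(im.max(-1)<70)&(P[...,0]>box[0])&(P[...,0]<box[1])&(P[...,1]>box[2])&(P[...,1]<box[3])&(P[...,2]<.03)
    c=max(cv2.findContours(u8(m),cv2.RETR_EXTERNAL,cv2.CHAIN_APPROX_NONE)[0],key=cv2.contourArea)[:,0]
    k=np.zeros(m.shape,np.uint8); cv2.drawContours(k,[c[:,None]],-1,255,-1)
    q=P[(k>0)&np.isfinite(P[...,0])][:,:2]*1000
    print(n,'ring filled mean',q.mean(0),'ellipse',cv2.fitEllipse((P[c[:,1],c[:,0],:2]*1000).astype(np.float32)),'z',np.nanpercentile(P[m][:,2],[10,50,90]))
    w,V=np.linalg.eigh(np.cov(q.T)); print('  pca yaw',np.degrees(np.arctan(V[1,1]/V[0,1])))
    b=(h>95)&(h<125)&(s>110)&(np.abs(P[...,0]-.443)<.06)&(np.abs(P[...,1]-.341)<.06)&(P[...,2]<.015)
    q=P[b|(k>0)]; q=q[np.isfinite(q[:,0])][:,:2]*1000
    if 1:
        a=np.radians(-12); e=np.array([np.cos(a),np.sin(a)]); f=np.array([-e[1],e[0]]); l=q@e; t=q@f
        # per-bin extremes
        for nm,A_,B_ in(('left/right',t,l),('bot/top',l,t)):
            mid=np.median(A_); bins=np.arange(A_.min()+6,A_.max()-6,3)
            lo=[B_[(A_>=x)&(A_<x+3)].min() for x in bins]; hi=[B_[(A_>=x)&(A_<x+3)].max() for x in bins]
            print('  ',nm,'%.1f %.1f slopes deg %.2f %.2f'%(np.median(lo),np.median(hi),*[np.degrees(np.arctan(np.polyfit(bins,y,1)[0])) for y in(lo,hi)]))
        a0=np.array([442.7,340.8]);print('   ref',a0@e,a0@f)
edges('wrist1.npz',(.40,.49,.3,.39)); edges('wrist2.npz',(.40,.49,.3,.39))
E
```

```text
wrist1.npz ring filled mean [442.55130741 341.09517122] ellipse ((442.731201171875, 340.6542663574219), (35.38545227050781, 55.21236038208008), 78.33036804199219) z [0.00959874 0.01151481 0.01281954]
  pca yaw -12.361235285703488
   left/right 331.7 392.9 slopes deg 0.69 1.06
   bot/top 395.9 455.2 slopes deg 0.06 -0.48
   ref 362.1696386141634 425.3952078551031
wrist2.npz ring filled mean [442.50139478 341.01781072] ellipse ((442.2225646972656, 341.07977294921875), (36.5380859375, 55.030174255371094), 79.53751373291016) z [0.00984936 0.01149535 0.01255034]
  pca yaw -12.504981336690758
   left/right 331.5 392.8 slopes deg 0.47 1.00
   bot/top 403.4 455.5 slopes deg 3.22 -0.09
   ref 362.1696386141634 425.3952078551031
```

Call:
send_rows:
  targets:
    - {"translation": [0.3,-0.05,1],"spin": 1,"jaw": 0.5}
    - {"translation": [0.55,-0.06,2.5],"spin": 1.75,"jaw": 0.5}
    - {"translation": [0.55,-0.06,4],"spin": 1.75,"jaw": 0.5}
    - {"translation": [0.55,-0.06,5.5],"spin": 1.75,"jaw": 0.5}
    - {"translation": [0.55,-0.06,6.2],"spin": 1.75,"jaw": 0.5}

```text
time: 5.55
tool_pos: [0.4442, 0.3433, 0.0254]
tool_rot: [-3.141, 0.001, 1.353]
contact_force: [0.6, -0.2, -1.7]
opening: 0.0599
grip_force: 7.0
```

Call:
send_rows:
  targets:
    - {"translation": [0,0,0.1],"spin": 0,"jaw": 0.5}
    - {"translation": [0,0,0.3],"spin": 0,"jaw": 0.5}
    - {"translation": [0,0,0.45],"spin": 0,"jaw": 0.5}
    - {"translation": [0,0,0.6],"spin": 0,"jaw": 0.5}
    - {"translation": [0,0,0.65],"spin": 0,"jaw": 0.5}

```text
time: 6.05
tool_pos: [0.4448, 0.3435, 0.0205]
tool_rot: [3.141, -0.0, 1.353]
contact_force: [-0.5, 0.2, -1.7]
opening: 0.0596
grip_force: 7.0
```

```bash
python3 - <<'E'
from go import *
from fit import *
im,d,P,M,K=cam('wrist'); print(fit_egg(P,im,.4425,.341,-.2,'brown'))
delta(.4427,.3408,.0165,77.7)
E
```

```text
(array([ 4.43100e-01,  3.42100e-01, -1.25967e+01,  4.00000e-03]), 5041, np.float64(0.0006643755020271638))
t 6.10 pos [0.4448 0.3434 0.0204] yaw 77.55 shift cm [-0.3  -0.14  0.39] spin -0.15 open 0.0603 grip 7.0 F [ 0.8  0.6 -1.6] vmax 0.002
```

Call:
send_rows:
  targets:
    - {"translation": [-0.07,-0.02,0.05],"spin": -0.2,"jaw": 0.5}
    - {"translation": [-0.12,-0.03,0.12],"spin": -0.2,"jaw": 0.5}
    - {"translation": [-0.12,-0.03,0.22],"spin": -0.2,"jaw": 0.5}
    - {"translation": [-0.12,-0.03,0.3],"spin": -0.2,"jaw": 0.5}
    - {"translation": [-0.12,-0.03,0.33],"spin": -0.2,"jaw": 0.5}

```text
time: 6.6
tool_pos: [0.4441, 0.3423, 0.0168]
tool_rot: [-3.142, 0.0, 1.357]
contact_force: [0.8, 0.3, -1.5]
opening: 0.0601
grip_force: 7.0
```

```bash
python3 - <<'E'
from go import *
from fit import *
im,d,P,M,K=cam('wrist'); print(fit_egg(P,im,.4425,.341,-.2,'brown'))
delta(.4427,.3408,.0165,77.7)
E
```

```text
(array([ 4.42300e-01,  3.40900e-01, -1.21937e+01,  4.00000e-04]), 5056, np.float64(0.0006589133750096297))
t 6.65 pos [0.4441 0.3423 0.0168] yaw 77.75 shift cm [-0.17 -0.1   0.03] spin 0.05 open 0.0598 grip 7.0 F [ 0.4  0.5 -1.8] vmax 0.002
```

Call:
send_rows:
  targets:
    - {"translation": [0,0,0.02],"spin": 0,"jaw": 0.5}
    - {"translation": [0,0,0.03],"spin": 0,"jaw": 0.5}
    - {"translation": [0,0,0.04],"spin": 0,"jaw": 0.5}
    - {"translation": [0,0,0.05],"spin": 0,"jaw": 0.5}
    - {"translation": [0,0,0.05],"spin": 0,"jaw": 0.5}

```text
time: 7.15
tool_pos: [0.4442, 0.3423, 0.0166]
tool_rot: [3.141, -0.0, 1.357]
contact_force: [0.1, -1.3, 0.0]
opening: 0.0603
grip_force: 7.0
```

Call:
send_rows:
  targets:
    - {"translation": [0,0,0],"spin": 0,"jaw": 0.66}
    - {"translation": [0,0,0],"spin": 0,"jaw": 0.7}
    - {"translation": [0,0,0],"spin": 0,"jaw": 0.8}
    - {"translation": [0,0,0],"spin": 0,"jaw": 1}
    - {"translation": [0,0,0],"spin": 0,"jaw": 1}

```text
time: 7.65
tool_pos: [0.4442, 0.3423, 0.0164]
tool_rot: [3.141, -0.0, 1.357]
contact_force: [0.0, 0.1, 1.1]
opening: 0.0839
grip_force: 0.0
```

Call:
send_rows:
  targets:
    - {"translation": [0,0,-1],"spin": 0,"jaw": 1}
    - {"translation": [0,0,-4],"spin": 0,"jaw": 1}
    - {"translation": [0,0,-8],"spin": 0,"jaw": 1}
    - {"translation": [0,0,-10],"spin": 0,"jaw": 1}
    - {"translation": [0,0,-10.5],"spin": 0,"jaw": 1}

```text
time: 8.15
tool_pos: [0.4455, 0.3432, 0.1249]
tool_rot: [3.137, -0.004, 1.357]
contact_force: [0.7, -0.4, -0.8]
opening: 0.0915
grip_force: 0.0
```

```bash
python3 - <<'E'
from go import *
from fit import *
cam('wrist');im,d,P,M,K=cam('wrist'); print(fit_egg(P,im,.4425,.341,-.2,'brown'))
delta(.4427,.3408,.12,167.7)
E
```

```text
(array([  0.4426,   0.341 , -12.1982,   0.    ]), 2305, np.float64(0.000652760539570583))
t 8.25 pos [0.4443 0.3424 0.1222] yaw 77.75 shift cm [-0.19 -0.12  0.22] spin -89.95 open 0.0918 grip 0.0 F [ 0.6 -0.8 -1.1] vmax 0.036
```

Call:
send_rows:
  targets:
    - {"translation": [0,0,0],"spin": -8.5,"jaw": 1}
    - {"translation": [0,0,0],"spin": -17,"jaw": 1}
    - {"translation": [0,0,0],"spin": -25.5,"jaw": 1}
    - {"translation": [0,0,0],"spin": -34,"jaw": 1}
    - {"translation": [0,0,0],"spin": -42,"jaw": 1}

```text
time: 8.75
tool_pos: [0.4431, 0.3417, 0.1194]
tool_rot: [-3.138, 0.0, 2.096]
contact_force: [-0.5, 0.9, -0.6]
opening: 0.0917
grip_force: 0.0
```

Call:
send_rows:
  targets:
    - {"translation": [0,0,0],"spin": -8.5,"jaw": 1}
    - {"translation": [0,0,0],"spin": -17,"jaw": 1}
    - {"translation": [0,0,0],"spin": -25.5,"jaw": 1}
    - {"translation": [0,0,0],"spin": -34,"jaw": 1}
    - {"translation": [0,0,0],"spin": -42,"jaw": 1}

```text
time: 9.25
tool_pos: [0.4431, 0.3417, 0.1194]
tool_rot: [-3.139, -0.002, 2.829]
contact_force: [0.6, 0.3, -0.2]
opening: 0.0918
grip_force: 0.0
```

Call:
send_rows:
  targets:
    - {"translation": [0,0,0],"spin": -4,"jaw": 1}
    - {"translation": [0,0,0],"spin": -6,"jaw": 1}
    - {"translation": [0,0,0],"spin": -6,"jaw": 1}
    - {"translation": [0,0,0],"spin": -6,"jaw": 1}
    - {"translation": [0,0,0],"spin": -6,"jaw": 1}

```text
time: 9.75
tool_pos: [0.4438, 0.3421, 0.1207]
tool_rot: [-3.141, -0.001, 2.927]
contact_force: [0.8, 0.9, 0.1]
opening: 0.0919
grip_force: 0.0
```

```bash
python3 - <<'E'
from go import *
from fit import *
cam('wrist');im,d,P,M,K=cam('wrist'); r=fit_egg(P,im,.4425,.341,-.2,'brown'); print(r)
m2=r[0][:2]; m1=np.array([.4426,.341]); f=lambda p:np.array([[np.cos(p),np.sin(p)],[np.sin(p),-np.cos(p)]]) # cols tool x,y
y2=monitor.observe()['tool_rot'][2]; A_=f(np.radians(77.75)); B=f(y2)
b=np.linalg.solve(A_-B,m1-m2); T=m1-A_@b; print('bias tool mm',b*1000,'T',T)
delta(T[0],T[1],.016,167.7)
E
```

```text
(array([ 4.41500e-01,  3.41100e-01, -1.24613e+01,  1.00000e-04]), 2332, np.float64(0.0006525384699573201))
bias tool mm [0.61616655 0.48021958] T [0.44199998 0.34049975]
t 9.85 pos [0.444  0.3422 0.1211] yaw 167.72 shift cm [ 0.15 -0.21 10.51] spin 0.02 open 0.0918 grip 0.0 F [ 0.3  0.4 -0.1] vmax 0.003
```

Call:
send_rows:
  targets:
    - {"translation": [0.15,-0.05,2.5],"spin": 0,"jaw": 1}
    - {"translation": [0.15,-0.05,5],"spin": 0,"jaw": 1}
    - {"translation": [0.15,-0.05,7.5],"spin": 0,"jaw": 1}
    - {"translation": [0.15,-0.05,9.5],"spin": 0,"jaw": 1}
    - {"translation": [0.15,-0.05,10.5],"spin": 0,"jaw": 0.8}

```text
time: 10.35
tool_pos: [0.4417, 0.3416, 0.0147]
tool_rot: [-3.14, -0.002, 2.927]
contact_force: [-1.1, 0.3, 0.5]
opening: 0.0871
grip_force: 0.0
```

Call:
send_rows:
  targets:
    - {"translation": [0,0,0],"spin": 0,"jaw": 0.6}
    - {"translation": [0,0,0],"spin": 0,"jaw": 0.52}
    - {"translation": [0,0,0],"spin": 0,"jaw": 0.49}
    - {"translation": [0,0,0],"spin": 0,"jaw": 0.47}
    - {"translation": [0,0,0],"spin": 0,"jaw": 0.45}

```text
time: 10.85
tool_pos: [0.4429, 0.3423, 0.0171]
tool_rot: [3.141, 0.001, 2.928]
contact_force: [0.3, -0.4, -0.6]
opening: 0.0483
grip_force: 0.0
```

Call:
send_rows:
  targets:
    - {"translation": [0,0,0],"spin": 0,"jaw": 0.4}
    - {"translation": [0,0,0],"spin": 0,"jaw": 0.35}
    - {"translation": [0,0,0],"spin": 0,"jaw": 0.35}
    - {"translation": [0,0,0],"spin": 0,"jaw": 0.35}
    - {"translation": [0,0,0],"spin": 0,"jaw": 0.35}

```text
time: 11.35
tool_pos: [0.4425, 0.3415, 0.0169]
tool_rot: [-3.141, 0.0, 2.928]
contact_force: [-0.8, -4.5, 6.8]
opening: 0.0414
grip_force: 7.0
```

```bash
python3 - <<'E'
from go import *
from fit import *
im,d,P,M,K=cam('wrist'); r=fit_egg(P,im,.4425,.341,-.2,'brown'); print(r)
delta(.442,.3405,.016,167.7)
E
```

```text
(array([ 4.4200e-01,  3.4130e-01, -1.2725e+01,  5.0000e-04]), 4647, np.float64(0.0007208152017427304))
t 11.40 pos [0.4425 0.3415 0.0169] yaw 167.75 shift cm [ 0.03 -0.11  0.09] spin 0.05 open 0.0411 grip 7.0 F [-0.8 -4.3  6.9] vmax 0.001
```

Call:
send_rows:
  targets:
    - {"translation": [0,0,-0.3],"spin": 0,"jaw": 0.35}
    - {"translation": [0,0,-1],"spin": 0,"jaw": 0.35}
    - {"translation": [0,0,-2],"spin": 0,"jaw": 0.35}
    - {"translation": [0,0,-3.2],"spin": 0,"jaw": 0.35}
    - {"translation": [0,0,-4.4],"spin": 0,"jaw": 0.35}

```text
time: 11.9
tool_pos: [0.4427, 0.3423, 0.0617]
tool_rot: [3.141, 0.0, 2.928]
contact_force: [-0.9, 0.3, -2.3]
opening: 0.0411
grip_force: 7.0
```

Call:
send_rows:
  targets:
    - {"translation": [0,0,-2],"spin": 0,"jaw": 0.35}
    - {"translation": [0,0,-4],"spin": 0,"jaw": 0.35}
    - {"translation": [0,0,-6],"spin": 0,"jaw": 0.35}
    - {"translation": [0,0,-7.5],"spin": 0,"jaw": 0.35}
    - {"translation": [0,0,-8],"spin": 0,"jaw": 0.35}

```text
time: 12.4
tool_pos: [0.4434, 0.3427, 0.1431]
tool_rot: [3.139, 0.003, 2.928]
contact_force: [0.4, -0.4, -2.4]
opening: 0.0408
grip_force: 7.0
```

```bash
python3 - <<'E'
from go import *
from fit import *
im,d,P,M,K=cam('wrist'); p=monitor.observe()['tool_pos']
Q=P-[0,0,p[2]-.0169]; print(fit_egg(Q,im,p[0],p[1],-.2,'brown'))
delta(.6397,-.0549,.14,193.4)
E
```

```text
(array([ 4.42900e-01,  3.42600e-01, -1.25396e+01,  6.00000e-04]), 4547, np.float64(0.0007263721847097698))
t 12.45 pos [0.4433 0.3426 0.1428] yaw 167.75 shift cm [-27.63 -34.68   0.27] spin -25.65 open 0.0414 grip 7.0 F [ 0.3 -0.7 -2. ] vmax 0.036
```

Call:
send_rows:
  targets:
    - {"translation": [-0.8,-1.5,0],"spin": -3,"jaw": 0.35}
    - {"translation": [-2.2,-4.3,0],"spin": -8,"jaw": 0.35}
    - {"translation": [-3.8,-7.4,0],"spin": -14,"jaw": 0.35}
    - {"translation": [-5.4,-10.5,0],"spin": -20,"jaw": 0.35}
    - {"translation": [-7.1,-13.8,0],"spin": -25.5,"jaw": 0.35}

```text
time: 12.95
tool_pos: [0.4823, 0.191, 0.1399]
tool_rot: [3.142, -0.001, -2.905]
contact_force: [-0.2, -0.2, -1.4]
opening: 0.0413
grip_force: 7.0
```

```bash
python3 - <<'E'
from go import *
delta(.57,-.05,.143,193.4)
delta(.6397,-.0549,.143,193.4)
E
```

```text
t 12.95 pos [0.4823 0.191  0.1399] yaw -166.47 shift cm [ -2.89 -25.49  -0.32] spin 0.13 open 0.0413 grip 7.0 F [-0.2 -0.2 -1.4] vmax 1.663
t 12.95 pos [0.4823 0.191  0.1399] yaw -166.47 shift cm [ -9.55 -27.59  -0.33] spin 0.13 open 0.0413 grip 7.0 F [-0.2 -0.2 -1.4] vmax 1.663
```

Call:
send_rows:
  targets:
    - {"translation": [-0.4,-3.5,0],"spin": 0,"jaw": 0.35}
    - {"translation": [-0.9,-7.5,0],"spin": 0,"jaw": 0.35}
    - {"translation": [-1.4,-11.5,0],"spin": 0,"jaw": 0.35}
    - {"translation": [-1.8,-15.5,0],"spin": 0,"jaw": 0.35}
    - {"translation": [-2.4,-19,0],"spin": 0,"jaw": 0.35}

```text
time: 13.45
tool_pos: [0.5494, 0.0109, 0.1398]
tool_rot: [3.141, -0.001, -2.911]
contact_force: [0.2, 0.2, -1.4]
opening: 0.0415
grip_force: 7.0
```

Call:
send_rows:
  targets:
    - {"translation": [-0.6,-2.5,0],"spin": 0,"jaw": 0.35}
    - {"translation": [-1.5,-4.5,0],"spin": 0,"jaw": 0.35}
    - {"translation": [-3,-6,0],"spin": 0,"jaw": 0.35}
    - {"translation": [-4.5,-7,0],"spin": 0,"jaw": 0.35}
    - {"translation": [-5.5,-7.5,0],"spin": 0,"jaw": 0.35}

```text
time: 13.95
tool_pos: [0.6208, -0.0486, 0.1395]
tool_rot: [3.141, -0.001, -2.911]
contact_force: [-1.3, -0.5, -1.7]
opening: 0.0416
grip_force: 7.0
```

```bash
python3 - <<'E'
from go import *
from fit import *
for i in range(3): im,d,P,M,K=cam('wrist')
p=monitor.observe()['tool_pos']
np.savez('wrist3.npz',im=im,d=d,P=P); save('w3.png',im)
Q=P-[0,0,p[2]-.0169]; print(fit_egg(Q,im,p[0],p[1],.23,'brown')); print(fit_egg(P,im,.5677,-.0722,.23,'blue'))
delta(.6397,-.0549,.0169,193.4)
E
```

```text
(array([ 6.20300e-01, -4.78000e-02,  1.30846e+01,  3.00000e-04]), 4724, np.float64(0.0007371580277827105))
(array([ 5.6680e-01, -7.2700e-02,  1.3384e+01,  2.0000e-04]), 2379, np.float64(0.0006745551306769301))
t 14.10 pos [ 0.6199 -0.0477  0.1394] yaw -166.77 shift cm [-1.78 -1.16 12.25] spin -0.17 open 0.0414 grip 7.0 F [-0.2 -0.4 -2. ] vmax 0.026
```

View pics/w3.png

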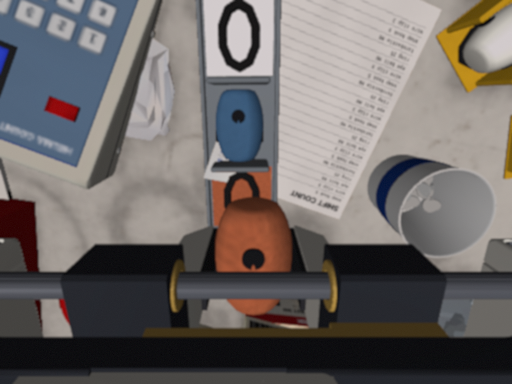

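The brown egg is held at (252,255), in line with the tray. Brown pocket ahead at (240,195), blue egg at (239,125), cup well clear at (435,205).

Call:
send_rows:
  targets:
    - {"translation": [-0.5,-0.4,1],"spin": -0.3,"jaw": 0.35}
    - {"translation": [-1.1,-0.8,2.5],"spin": -0.3,"jaw": 0.35}
    - {"translation": [-1.5,-1.1,4],"spin": -0.3,"jaw": 0.35}
    - {"translation": [-1.64,-1.18,5.5],"spin": -0.3,"jaw": 0.35}
    - {"translation": [-1.64,-1.18,6.2],"spin": -0.3,"jaw": 0.35}

```text
time: 14.6
tool_pos: [0.6378, -0.0552, 0.0755]
tool_rot: [3.14, -0.004, -2.905]
contact_force: [-1.4, 0.2, -1.0]
opening: 0.0413
grip_force: 7.0
```

```bash
cat > tray.py <<'E'
from go import *
from fit import *
import sys
col,sg,zg=sys.argv[1],float(sys.argv[2]),float(sys.argv[3])
for i in range(2): im,d,P,M,K=cam('wrist')
s=monitor.observe();p=s['tool_pos']
e=fit_egg(P-[0,0,p[2]-zg],im,p[0],p[1],.23,col); print(col,e)
b=fit_egg(P,im,.5672,-.0724,.23,'blue'); print('blue',b)
bb=b[0] if b[1]>800 else np.array([.5672,-.0724,13.4])
a=np.radians(bb[2]); g=bb[:2]+sg*.074*np.array([np.cos(a),np.sin(a)]); print('gap',g,'egg->gap mm',(g-e[0][:2])*1000)
dd=g-e[0][:2]; delta(p[0]+dd[0],p[1]+dd[1],zg,np.degrees(s['tool_rot'][2])+bb[2]-e[0][2])
E
python3 tray.py brown 1 .0169
```

```text
brown (array([ 6.36900e-01, -5.48000e-02,  1.32288e+01, -1.00000e-03]), 4692, np.float64(0.000742168021480055))
blue (array([ 5.66900e-01, -7.28000e-02,  1.35434e+01,  2.00000e-04]), 4432, np.float64(0.0006497778638772167))
gap [ 0.63884227 -0.05547054] egg->gap mm [ 1.94226816 -0.67054379]
t 14.70 pos [ 0.6378 -0.055   0.0764] yaw -166.45 shift cm [-0.19 -0.12  5.95] spin -0.31 open 0.0410 grip 7.0 F [ 1.   0.3 -2.3] vmax 0.030
```

Call:
send_rows:
  targets:
    - {"translation": [-0.1,-0.06,0.5],"spin": -0.3,"jaw": 0.35}
    - {"translation": [-0.18,-0.11,1.5],"spin": -0.3,"jaw": 0.35}
    - {"translation": [-0.18,-0.11,2.8],"spin": -0.3,"jaw": 0.35}
    - {"translation": [-0.18,-0.11,4.2],"spin": -0.3,"jaw": 0.35}
    - {"translation": [-0.18,-0.11,5.2],"spin": -0.3,"jaw": 0.35}

```text
time: 15.2
tool_pos: [0.6402, -0.0558, 0.0245]
tool_rot: [3.141, -0.002, -2.9]
contact_force: [0.3, -0.5, -1.8]
opening: 0.0414
grip_force: 7.0
```

```bash
python3 tray.py brown 1 .0169
```

```text
brown (array([ 6.38800e-01, -5.54000e-02,  1.32389e+01, -7.00000e-04]), 4721, np.float64(0.0007457502692034199))
blue (array([ 5.66800e-01, -7.29000e-02,  1.35709e+01,  2.00000e-04]), 8320, np.float64(0.0006223136988122048))
gap [ 0.63873394 -0.05553602] egg->gap mm [-0.06605767 -0.13601598]
t 15.30 pos [ 0.6396 -0.0557  0.024 ] yaw -166.15 shift cm [ 0.01 -0.01  0.71] spin -0.33 open 0.0413 grip 7.0 F [-0.  -0.1 -1.7] vmax 0.026
```

Call:
send_rows:
  targets:
    - {"translation": [0,0,0.15],"spin": -0.2,"jaw": 0.35}
    - {"translation": [0,0,0.3],"spin": -0.2,"jaw": 0.35}
    - {"translation": [0,0,0.45],"spin": -0.2,"jaw": 0.35}
    - {"translation": [0,0,0.54],"spin": -0.2,"jaw": 0.35}
    - {"translation": [0,0,0.6],"spin": -0.2,"jaw": 0.35}

```text
time: 15.8
tool_pos: [0.641, -0.056, 0.0206]
tool_rot: [-3.141, 0.0, -2.896]
contact_force: [-0.6, -0.0, -2.1]
opening: 0.0413
grip_force: 7.0
```

```bash
python3 tray.py brown 1 .0169
```

```text
brown (array([ 6.40500e-01, -5.57000e-02,  1.36475e+01,  4.00000e-04]), 4808, np.float64(0.0007236448721049027))
blue (array([ 5.66900e-01, -7.29000e-02,  1.35185e+01,  2.00000e-04]), 8661, np.float64(0.0006262851321583973))
gap [ 0.63884979 -0.05560181] egg->gap mm [-1.65020748  0.0981894 ]
t 15.90 pos [ 0.641  -0.056   0.0205] yaw -165.95 shift cm [0.16 0.05 0.36] spin 0.13 open 0.0410 grip 7.0 F [ 0.7  0.3 -2.2] vmax 0.003
```

Call:
send_rows:
  targets:
    - {"translation": [0.08,0.02,0.05],"spin": 0,"jaw": 0.35}
    - {"translation": [0.16,0.03,0.1],"spin": 0,"jaw": 0.35}
    - {"translation": [0.16,0.03,0.18],"spin": 0,"jaw": 0.35}
    - {"translation": [0.16,0.03,0.25],"spin": 0,"jaw": 0.35}
    - {"translation": [0.16,0.03,0.25],"spin": 0,"jaw": 0.35}

```text
time: 16.4
tool_pos: [0.6393, -0.0561, 0.0178]
tool_rot: [3.142, -0.0, -2.896]
contact_force: [0.0, -0.0, -1.6]
opening: 0.0416
grip_force: 7.0
```

```bash
python3 tray.py brown 1 .0169
```

```text
brown (array([ 6.38600e-01, -5.58000e-02,  1.37217e+01,  2.00000e-04]), 4708, np.float64(0.0006805198617273658))
blue (array([ 5.66800e-01, -7.29000e-02,  1.34846e+01,  3.00000e-04]), 8890, np.float64(0.0006220913532316445))
gap [ 0.63876001 -0.05564438] egg->gap mm [0.16001469 0.15561609]
t 16.50 pos [ 0.6394 -0.0561  0.0179] yaw -165.95 shift cm [-0.02  0.01  0.1 ] spin 0.24 open 0.0413 grip 7.0 F [ 0.2  0.5 -1.6] vmax 0.002
```

Still hanging (−1.6 N), and aligned within 0.2 mm. The last millimetre goes slowly.

Call:
send_rows:
  targets:
    - {"translation": [0,0,0.02],"spin": 0,"jaw": 0.35}
    - {"translation": [0,0,0.04],"spin": 0,"jaw": 0.35}
    - {"translation": [0,0,0.06],"spin": 0,"jaw": 0.35}
    - {"translation": [0,0,0.07],"spin": 0,"jaw": 0.35}
    - {"translation": [0,0,0.07],"spin": 0,"jaw": 0.35}

```text
time: 17.0
tool_pos: [0.6393, -0.0561, 0.0172]
tool_rot: [-3.142, 0.0, -2.896]
contact_force: [0.8, 0.0, -1.8]
opening: 0.0415
grip_force: 7.0
```

Call:
send_rows:
  targets:
    - {"translation": [0,0,0.01],"spin": 0,"jaw": 0.35}
    - {"translation": [0,0,0.02],"spin": 0,"jaw": 0.35}
    - {"translation": [0,0,0.03],"spin": 0,"jaw": 0.35}
    - {"translation": [0,0,0.04],"spin": 0,"jaw": 0.35}
    - {"translation": [0,0,0.04],"spin": 0,"jaw": 0.35}

```text
time: 17.5
tool_pos: [0.6394, -0.0561, 0.017]
tool_rot: [-3.141, 0.0, -2.896]
contact_force: [-0.8, 0.1, 0.6]
opening: 0.0412
grip_force: 7.0
```

Call:
send_rows:
  targets:
    - {"translation": [0,0,0],"spin": 0,"jaw": 0.47}
    - {"translation": [0,0,0],"spin": 0,"jaw": 0.55}
    - {"translation": [0,0,0],"spin": 0,"jaw": 0.7}
    - {"translation": [0,0,0],"spin": 0,"jaw": 0.8}
    - {"translation": [0,0,0],"spin": 0,"jaw": 0.8}

```text
time: 18.0
tool_pos: [0.6394, -0.0561, 0.0169]
tool_rot: [-3.141, 0.0, -2.896]
contact_force: [0.2, 0.1, 0.8]
opening: 0.0698
grip_force: 0.0
```

Call:
send_rows:
  targets:
    - {"translation": [0,0,-1],"spin": 0,"jaw": 0.8}
    - {"translation": [0,0,-4],"spin": 0,"jaw": 0.8}
    - {"translation": [0,0,-8],"spin": 0,"jaw": 0.9}
    - {"translation": [0,0,-11],"spin": 0,"jaw": 1}
    - {"translation": [0,0,-12],"spin": 0,"jaw": 1}

```text
time: 18.5
tool_pos: [0.6412, -0.0564, 0.1417]
tool_rot: [-3.138, 0.007, -2.896]
contact_force: [-0.2, 0.1, 0.1]
opening: 0.0908
grip_force: 0.0
```

```bash
python3 - <<'E'
from go import *
from fit import *
for i in range(2): im,d,P,M,K=cam('wrist')
save('w4.png',im)
print(fit_egg(P,im,.639,-.0555,.23,'brown'),fit_egg(P,im,.567,-.0727,.23,'blue'))
delta(.4489,.1229,.137,52.6)
E
```

```text
(array([ 6.38600e-01, -5.56000e-02,  1.35076e+01,  2.00000e-04]), 2096, np.float64(0.0006874109341016675)) (array([ 5.66900e-01, -7.27000e-02,  1.34944e+01,  2.00000e-04]), 2502, np.float64(0.0006701609251022213))
t 18.60 pos [ 0.6402 -0.0563  0.139 ] yaw -165.95 shift cm [14.21 22.02  0.11] spin 141.45 open 0.0917 grip 0.0 F [ 0.2 -0.2 -0.6] vmax 0.052
```

View pics/w4.png

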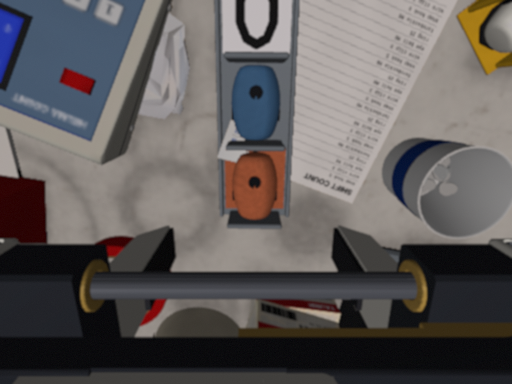

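Brown is seated at (255,185) in its pocket, at the same height as the blue egg. Now the white one.

Call:
send_rows:
  targets:
    - {"translation": [3,3,0],"spin": -4,"jaw": 1}
    - {"translation": [6,6.5,0],"spin": -12,"jaw": 1}
    - {"translation": [8.5,10.5,0],"spin": -20,"jaw": 1}
    - {"translation": [11,14.5,0],"spin": -28,"jaw": 1}
    - {"translation": [13,19,0],"spin": -36,"jaw": 1}

```text
time: 19.1
tool_pos: [0.4642, 0.0972, 0.1351]
tool_rot: [3.139, -0.002, -2.264]
contact_force: [1.6, 1.8, -0.1]
opening: 0.092
grip_force: 0.0
```

Call:
send_rows:
  targets:
    - {"translation": [2,1.6,0],"spin": -2.5,"jaw": 1}
    - {"translation": [3,2.4,0],"spin": -2.5,"jaw": 1}
    - {"translation": [3,2.4,0],"spin": -2.5,"jaw": 1}
    - {"translation": [3,2.4,0],"spin": -2.5,"jaw": 1}
    - {"translation": [3,2.4,0],"spin": -2.5,"jaw": 1}

```text
time: 19.6
tool_pos: [0.4302, 0.0889, 0.1364]
tool_rot: [3.141, -0.0, -2.225]
contact_force: [0.2, 0.3, 0.4]
opening: 0.0916
grip_force: 0.0
```

```bash
python3 - <<'E'
from go import *
from fit import *
for i in range(2): im,d,P,M,K=cam('wrist')
r=fit_egg(P,im,.449,.1229,-.65,'white'); print(r)
delta(r[0][0],r[0][1],.016,r[0][2]+270)
E
```

```text
(array([ 4.48100e-01,  1.22100e-01, -3.85882e+01,  3.00000e-04]), 1811, np.float64(0.0006656298387087374))
t 19.70 pos [0.4301 0.0889 0.1365] yaw -127.49 shift cm [-3.74  0.59 12.05] spin 1.10 open 0.0918 grip 0.0 F [ 0.2 -0.5  0.8] vmax 0.006
```

Call:
send_rows:
  targets:
    - {"translation": [-1.5,0.2,0.5],"spin": 0.5,"jaw": 1}
    - {"translation": [-3,0.5,1],"spin": 0.8,"jaw": 1}
    - {"translation": [-3.74,0.59,1.7],"spin": 0.8,"jaw": 1}
    - {"translation": [-3.74,0.59,1.7],"spin": 0.8,"jaw": 1}
    - {"translation": [-3.74,0.59,1.7],"spin": 0.8,"jaw": 1}

```text
time: 20.2
tool_pos: [0.4472, 0.1221, 0.1195]
tool_rot: [3.141, -0.001, -2.238]
contact_force: [0.0, -0.4, -0.3]
opening: 0.0918
grip_force: 0.0
```

```bash
python3 - <<'E'
from go import *
from fit import *
for i in range(2): im,d,P,M,K=cam('wrist')
r=fit_egg(P,im,.449,.1229,-.65,'white'); print(r)
delta(r[0][0],r[0][1],.0165,r[0][2]+270); delta(.4489,.1229,.0165,232)
E
```

```text
(array([ 4.48200e-01,  1.22100e-01, -3.87426e+01,  3.00000e-04]), 2181, np.float64(0.0006706232879571424))
t 20.30 pos [0.4474 0.1219 0.1199] yaw -128.26 shift cm [-0.07 -0.06 10.34] spin 0.48 open 0.0919 grip 0.0 F [ 0.7 -0.4  0.4] vmax 0.005
t 20.30 pos [0.4474 0.1219 0.1199] yaw -128.26 shift cm [-0.17 -0.06 10.34] spin -0.26 open 0.0919 grip 0.0 F [ 0.7 -0.4  0.4] vmax 0.005
```

Call:
send_rows:
  targets:
    - {"translation": [-0.12,-0.05,2.5],"spin": 0.2,"jaw": 1}
    - {"translation": [-0.12,-0.05,5],"spin": 0.2,"jaw": 1}
    - {"translation": [-0.12,-0.05,7.5],"spin": 0.2,"jaw": 1}
    - {"translation": [-0.12,-0.05,9.5],"spin": 0.2,"jaw": 1}
    - {"translation": [-0.12,-0.05,10.3],"spin": 0.2,"jaw": 1}

```text
time: 20.8
tool_pos: [0.4477, 0.1225, 0.0156]
tool_rot: [3.14, -0.002, -2.242]
contact_force: [-0.1, -0.6, 0.7]
opening: 0.0915
grip_force: 0.0
```

Call:
send_rows:
  targets:
    - {"translation": [0,0,0],"spin": 0,"jaw": 0.75}
    - {"translation": [0,0,0],"spin": 0,"jaw": 0.68}
    - {"translation": [0,0,0],"spin": 0,"jaw": 0.66}
    - {"translation": [0,0,0],"spin": 0,"jaw": 0.64}
    - {"translation": [0,0,0],"spin": 0,"jaw": 0.6}
  force: 7

```text
time: 21.3
tool_pos: [0.4493, 0.123, 0.0175]
tool_rot: [-3.14, 0.001, -2.242]
contact_force: [0.3, -1.9, 0.7]
opening: 0.0597
grip_force: 7.0
```

Call:
send_rows:
  targets:
    - {"translation": [0,0,0],"spin": 0,"jaw": 0.5}
    - {"translation": [0,0,0],"spin": 0,"jaw": 0.5}
    - {"translation": [0,0,0],"spin": 0,"jaw": 0.5}
    - {"translation": [0,0,0],"spin": 0,"jaw": 0.5}
    - {"translation": [0,0,0],"spin": 0,"jaw": 0.5}

```text
time: 21.8
tool_pos: [0.4493, 0.1229, 0.0173]
tool_rot: [-3.14, 0.001, -2.242]
contact_force: [0.5, -1.9, 5.2]
opening: 0.0598
grip_force: 7.0
```

```bash
python3 - <<'E'
from go import *
from fit import *
im,d,P,M,K=cam('wrist')
print(fit_egg(P,im,.449,.1229,-.65,'white')); delta(.4489,.1229,.0165,232)
E
```

```text
(array([ 4.47500e-01,  1.22800e-01, -3.88909e+01,  4.00000e-04]), 4447, np.float64(0.0006812204043447284))
t 21.85 pos [0.4493 0.1229 0.0173] yaw -128.45 shift cm [0.03 0.03 0.08] spin -0.45 open 0.0601 grip 7.0 F [ 0.9 -1.6  5.3] vmax 0.001
```

Gripped at 60 mm. Lift.

Call:
send_rows:
  targets:
    - {"translation": [0,0,-0.3],"spin": 0,"jaw": 0.5}
    - {"translation": [0,0,-1],"spin": 0,"jaw": 0.5}
    - {"translation": [0,0,-2],"spin": 0,"jaw": 0.5}
    - {"translation": [0,0,-3.2],"spin": 0,"jaw": 0.5}
    - {"translation": [0,0,-4.4],"spin": 0,"jaw": 0.5}

```text
time: 22.35
tool_pos: [0.4484, 0.1231, 0.0618]
tool_rot: [3.141, -0.0, -2.242]
contact_force: [0.5, -0.7, -1.7]
opening: 0.06
grip_force: 7.0
```

Call:
send_rows:
  targets:
    - {"translation": [0,0,-1.5],"spin": 0,"jaw": 0.5}
    - {"translation": [0,0,-3],"spin": 0,"jaw": 0.5}
    - {"translation": [0,0,-4.5],"spin": 0,"jaw": 0.5}
    - {"translation": [0,0,-6],"spin": 0,"jaw": 0.5}
    - {"translation": [0,0,-6.5],"spin": 0,"jaw": 0.5}

```text
time: 22.85
tool_pos: [0.4492, 0.1231, 0.1277]
tool_rot: [-3.14, 0.002, -2.242]
contact_force: [-0.5, -0.0, -1.1]
opening: 0.0603
grip_force: 7.0
```

```bash
python3 -c "
from go import *
delta(.4430,.3410,.128,257.7)"
```

```text
t 22.85 pos [0.4492 0.1231 0.1277] yaw -128.45 shift cm [-16.68  14.03  -0.02] spin -26.15 open 0.0603 grip 7.0 F [-0.5 -0.  -1.1] vmax 0.104
```

Call:
send_rows:
  targets:
    - {"translation": [-1.2,1,0],"spin": -2,"jaw": 0.5}
    - {"translation": [-3.8,3.2,0],"spin": -7,"jaw": 0.5}
    - {"translation": [-6.8,5.7,0],"spin": -13,"jaw": 0.5}
    - {"translation": [-9.8,8.2,0],"spin": -19,"jaw": 0.5}
    - {"translation": [-12.6,10.6,0],"spin": -25,"jaw": 0.5}

```text
time: 23.35
tool_pos: [0.4434, 0.2891, 0.1257]
tool_rot: [3.141, -0.0, -1.801]
contact_force: [1.0, -0.4, -2.1]
opening: 0.0598
grip_force: 7.0
```

```bash
python3 -c "
from go import *
delta(.4430,.3410,.128,257.7)"
```

```text
t 23.35 pos [0.4434 0.2891 0.1257] yaw -103.20 shift cm [-5.04  1.22 -0.23] spin -0.90 open 0.0598 grip 7.0 F [ 1.  -0.4 -2.1] vmax 0.666
```

Call:
send_rows:
  targets:
    - {"translation": [-2.5,0.6,0],"spin": -1,"jaw": 0.5}
    - {"translation": [-4.3,1,0],"spin": -1,"jaw": 0.5}
    - {"translation": [-5.1,1.2,1.5],"spin": -1,"jaw": 0.5}
    - {"translation": [-5.1,1.2,3],"spin": -1,"jaw": 0.5}
    - {"translation": [-5.1,1.2,4],"spin": -1,"jaw": 0.5}

```text
time: 23.85
tool_pos: [0.443, 0.3391, 0.0836]
tool_rot: [3.139, -0.002, -1.788]
contact_force: [-0.4, -1.4, -1.7]
opening: 0.0603
grip_force: 7.0
```

```bash
cat > rest.py <<'E'
from go import *
from fit import *
im,d,P,M,K=cam('wrist');im,d,P,M,K=cam('wrist')
s=monitor.observe();p=s['tool_pos']
e=fit_egg(P-[0,0,p[2]-.0173],im,p[0]-.001,p[1],-.21,'white'); print(e)
g=np.array([.4422,.3409]); dd=g-e[0][:2]; print('egg->rest mm',dd*1000)
delta(p[0]+dd[0],p[1]+dd[1],.0173,np.degrees(s['tool_rot'][2])-12.4-e[0][2])
m=(im.max(-1)<70)&(abs(P[...,0]-.4425)<.045)&(abs(P[...,1]-.341)<.04)&(P[...,2]<.03)&(P[...,2]>.005)
q=P[m][:,:2]; 
if len(q)>200: print('ring',len(q),(q.min(0)+q.max(0))/2,q.max(0)-q.min(0))
E
python3 rest.py
```

```text
(array([ 4.40800e-01,  3.38200e-01, -1.26799e+01, -1.00000e-03]), 4972, np.float64(0.000673807502052289))
egg->rest mm [1.4 2.7]
t 23.95 pos [0.4429 0.3386 0.0836] yaw -102.48 shift cm [-0.32 -0.1   6.62] spin -0.28 open 0.0599 grip 7.0 F [-0.5 -0.3 -2.1] vmax 0.032
ring 967 [0.44247448 0.33832402] [0.05586849 0.03441258]
```

```bash
python3 - <<'E'
from go import *
from fit import *
im,d,P,M,K=cam('wrist'); np.savez('wrist5.npz',im=im,d=d,P=P)
save('w5.png',cv2.resize(im[100:340,90:420],(800,582)))
m=(im.max(-1)<70)&(abs(P[...,0]-.4425)<.045)&(abs(P[...,1]-.341)<.04)&(P[...,2]<.03)&(P[...,2]>.005)
q=P[m]; 
for x in np.arange(.412,.476,.008):
    k=q[abs(q[:,0]-x)<.002]; print('%.3f'%x,np.round([k[:,1].min(),k[:,1].max()],4) if len(k) else '')
E
```

```text
0.412 
0.420 [0.3301 0.3555]
0.428 [0.3253 0.3534]
0.436 [0.323  0.3515]
0.444 [0.321  0.3281]
0.452 [0.3216 0.3295]
0.460 [0.3231 0.3455]
0.468 [0.3293 0.3459]
```

View pics/w5.png

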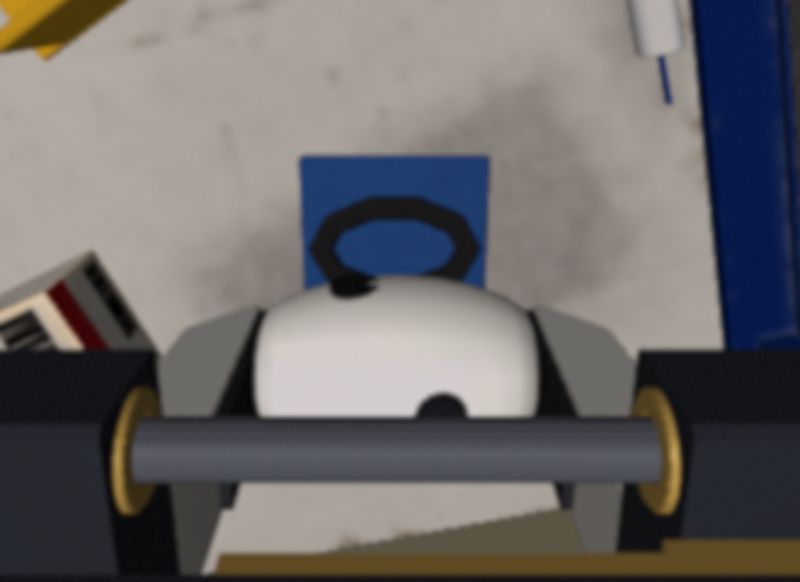

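The ring is centred in column with the held white egg (395 against 397 in the crop). The egg needs to go about 2 mm further onto it, then down.

Call:
send_rows:
  targets:
    - {"translation": [-0.1,-0.03,0.8],"spin": -0.2,"jaw": 0.5}
    - {"translation": [-0.2,-0.06,2.2],"spin": -0.2,"jaw": 0.5}
    - {"translation": [-0.2,-0.06,3.8],"spin": -0.2,"jaw": 0.5}
    - {"translation": [-0.2,-0.06,5.2],"spin": -0.2,"jaw": 0.5}
    - {"translation": [-0.2,-0.06,6],"spin": -0.2,"jaw": 0.5}

```text
time: 24.5
tool_pos: [0.4446, 0.3413, 0.0241]
tool_rot: [3.14, -0.001, -1.785]
contact_force: [0.4, -0.9, -0.3]
opening: 0.0599
grip_force: 7.0
```

Call:
send_rows:
  targets:
    - {"translation": [0,0,0],"spin": 0,"jaw": 0.5}
    - {"translation": [0,0,0],"spin": 0,"jaw": 0.5}
    - {"translation": [0,0,0.1],"spin": 0,"jaw": 0.5}
    - {"translation": [0,0,0.2],"spin": 0,"jaw": 0.5}
    - {"translation": [0,0,0.3],"spin": 0,"jaw": 0.5}

```text
time: 25.0
tool_pos: [0.4454, 0.3419, 0.0232]
tool_rot: [-3.141, 0.001, -1.785]
contact_force: [0.3, -1.1, -1.1]
opening: 0.06
grip_force: 7.0
```

```bash
python3 rest.py
```

```text
(array([ 4.43400e-01,  3.41500e-01, -1.25626e+01,  3.00000e-04]), 4765, np.float64(0.0006715979163395915))
egg->rest mm [-1.2 -0.6]
t 25.10 pos [0.4452 0.3418 0.0229] yaw -102.25 shift cm [0.08 0.1  0.56] spin -0.16 open 0.0599 grip 7.0 F [-0.3 -0.9 -1.3] vmax 0.002
ring 862 [0.44177782 0.32925538] [0.06314287 0.0205035 ]
```

Call:
send_rows:
  targets:
    - {"translation": [0.1,0.06,0],"spin": 0,"jaw": 0.5}
    - {"translation": [0.14,0.11,0.1],"spin": 0,"jaw": 0.5}
    - {"translation": [0.14,0.11,0.25],"spin": 0,"jaw": 0.5}
    - {"translation": [0.14,0.11,0.4],"spin": 0,"jaw": 0.5}
    - {"translation": [0.14,0.11,0.45],"spin": 0,"jaw": 0.5}

```text
time: 25.6
tool_pos: [0.4437, 0.3406, 0.0181]
tool_rot: [3.141, -0.0, -1.785]
contact_force: [0.2, 0.4, -0.5]
opening: 0.0602
grip_force: 7.0
```

```bash
python3 rest.py
```

```text
(array([ 4.41900e-01,  3.40300e-01, -1.25206e+01,  2.00000e-04]), 4724, np.float64(0.0006669333714957734))
egg->rest mm [0.3 0.6]
t 25.70 pos [0.4437 0.3406 0.0182] yaw -102.25 shift cm [-0.07 -0.02  0.09] spin -0.12 open 0.0597 grip 7.0 F [ 0.2  0.2 -0.7] vmax 0.002
ring 572 [0.44019658 0.32754568] [0.06326947 0.02164693]
```

Call:
send_rows:
  targets:
    - {"translation": [0,0,0.02],"spin": 0,"jaw": 0.5}
    - {"translation": [0,0,0.04],"spin": 0,"jaw": 0.5}
    - {"translation": [0,0,0.06],"spin": 0,"jaw": 0.5}
    - {"translation": [0,0,0.07],"spin": 0,"jaw": 0.5}
    - {"translation": [0,0,0.07],"spin": 0,"jaw": 0.5}

```text
time: 26.2
tool_pos: [0.4438, 0.3407, 0.0177]
tool_rot: [-3.141, 0.0, -1.785]
contact_force: [-0.4, 0.0, -1.8]
opening: 0.0602
grip_force: 7.0
```

Call:
send_rows:
  targets:
    - {"translation": [0,0,0.02],"spin": 0,"jaw": 0.5}
    - {"translation": [0,0,0.03],"spin": 0,"jaw": 0.5}
    - {"translation": [0,0,0.05],"spin": 0,"jaw": 0.5}
    - {"translation": [0,0,0.05],"spin": 0,"jaw": 0.5}
    - {"translation": [0,0,0.05],"spin": 0,"jaw": 0.5}

```text
time: 26.7
tool_pos: [0.4439, 0.3407, 0.0174]
tool_rot: [-3.141, 0.0, -1.785]
contact_force: [-0.5, 0.7, 1.9]
opening: 0.06
grip_force: 7.0
```

Touchdown. Release, rise, and turn 90° for the side grip.

Call:
send_rows:
  targets:
    - {"translation": [0,0,0],"spin": 0,"jaw": 0.66}
    - {"translation": [0,0,0],"spin": 0,"jaw": 0.7}
    - {"translation": [0,0,0],"spin": 0,"jaw": 0.8}
    - {"translation": [0,0,0],"spin": 0,"jaw": 1}
    - {"translation": [0,0,0],"spin": 0,"jaw": 1}

```text
time: 27.2
tool_pos: [0.4438, 0.3406, 0.017]
tool_rot: [-3.142, -0.0, -1.785]
contact_force: [0.6, -0.6, -0.7]
opening: 0.0833
grip_force: 0.0
```

Call:
send_rows:
  targets:
    - {"translation": [0,0,-1],"spin": 0,"jaw": 1}
    - {"translation": [0,0,-4],"spin": 0,"jaw": 1}
    - {"translation": [0,0,-7],"spin": 0,"jaw": 1}
    - {"translation": [0,0,-9.5],"spin": 4,"jaw": 1}
    - {"translation": [0,0,-10.5],"spin": 12,"jaw": 1}

```text
time: 27.7
tool_pos: [0.445, 0.3414, 0.1258]
tool_rot: [-3.138, 0.004, -1.998]
contact_force: [1.3, -0.0, -0.8]
opening: 0.0919
grip_force: 0.0
```

Call:
send_rows:
  targets:
    - {"translation": [0,0,0],"spin": 8.5,"jaw": 1}
    - {"translation": [0,0,0],"spin": 17,"jaw": 1}
    - {"translation": [0,0,0],"spin": 25.5,"jaw": 1}
    - {"translation": [0,0,0],"spin": 34,"jaw": 1}
    - {"translation": [0,0,0],"spin": 42,"jaw": 1}

```text
time: 28.2
tool_pos: [0.4439, 0.3407, 0.123]
tool_rot: [3.142, 0.001, -2.733]
contact_force: [0.0, 0.9, 0.0]
opening: 0.0917
grip_force: 0.0
```

Call:
send_rows:
  targets:
    - {"translation": [0,0,0],"spin": 8.5,"jaw": 1}
    - {"translation": [0,0,0],"spin": 17,"jaw": 1}
    - {"translation": [0,0,0],"spin": 25.5,"jaw": 1}
    - {"translation": [0,0,0],"spin": 34,"jaw": 1}
    - {"translation": [0,0,0],"spin": 36,"jaw": 1}

```text
time: 28.7
tool_pos: [0.4438, 0.3407, 0.1229]
tool_rot: [3.141, 0.001, 2.923]
contact_force: [0.9, 0.3, 0.1]
opening: 0.0919
grip_force: 0.0
```

```bash
python3 - <<'E'
from go import *
from fit import *
for i in range(3): im,d,P,M,K=cam('wrist')
r=fit_egg(P,im,.442,.3405,-.21,'white'); print(r)
delta(r[0][0],r[0][1]+.0006,.0165,r[0][2]+180)
E
```

```text
(array([ 4.41700e-01,  3.41200e-01, -1.18637e+01,  2.00000e-04]), 2098, np.float64(0.0006258286055701996))
t 28.85 pos [0.4439 0.3407 0.1228] yaw 167.81 shift cm [ 0.24  0.06 10.63] spin -0.32 open 0.0915 grip 0.0 F [-0.4 -0.5 -0. ] vmax 0.010
```

Call:
send_rows:
  targets:
    - {"translation": [0.18,0.03,2.5],"spin": 0,"jaw": 1}
    - {"translation": [0.18,0.03,5],"spin": 0,"jaw": 1}
    - {"translation": [0.18,0.03,7.5],"spin": 0,"jaw": 1}
    - {"translation": [0.18,0.03,9.5],"spin": 0,"jaw": 1}
    - {"translation": [0.18,0.03,10.6],"spin": 0,"jaw": 0.8}

```text
time: 29.35
tool_pos: [0.4414, 0.3409, 0.0148]
tool_rot: [-3.14, -0.002, 2.929]
contact_force: [-0.5, -0.0, 0.3]
opening: 0.0875
grip_force: 0.0
```

Call:
send_rows:
  targets:
    - {"translation": [0,0,0],"spin": 0,"jaw": 0.6}
    - {"translation": [0,0,0],"spin": 0,"jaw": 0.52}
    - {"translation": [0,0,0],"spin": 0,"jaw": 0.49}
    - {"translation": [0,0,0],"spin": 0,"jaw": 0.47}
    - {"translation": [0,0,0],"spin": 0,"jaw": 0.45}

```text
time: 29.85
tool_pos: [0.4425, 0.3415, 0.0169]
tool_rot: [3.141, 0.001, 2.928]
contact_force: [-0.2, 0.3, -0.4]
opening: 0.0484
grip_force: 0.0
```

Call:
send_rows:
  targets:
    - {"translation": [0,0,0],"spin": 0,"jaw": 0.4}
    - {"translation": [0,0,0],"spin": 0,"jaw": 0.35}
    - {"translation": [0,0,0],"spin": 0,"jaw": 0.35}
    - {"translation": [0,0,0],"spin": 0,"jaw": 0.35}
    - {"translation": [0,0,0],"spin": 0,"jaw": 0.35}

```text
time: 30.35
tool_pos: [0.4423, 0.3413, 0.0165]
tool_rot: [3.141, 0.0, 2.928]
contact_force: [-0.9, -1.3, 5.4]
opening: 0.0417
grip_force: 7.0
```

```bash
python3 - <<'E'
from go import *
from fit import *
im,d,P,M,K=cam('wrist'); r=fit_egg(P,im,.442,.341,-.2,'white'); print(r)
delta(.442,.3405,.0169,167.7)
E
```

```text
(array([ 4.41600e-01,  3.41200e-01, -1.17669e+01,  2.00000e-04]), 3687, np.float64(0.0006032111283342194))
t 30.40 pos [0.4423 0.3413 0.0165] yaw 167.75 shift cm [ 0.01 -0.09 -0.04] spin 0.05 open 0.0412 grip 7.0 F [-1.2 -1.5  5.2] vmax 0.002
```

Call:
send_rows:
  targets:
    - {"translation": [0,0,-0.3],"spin": 0,"jaw": 0.35}
    - {"translation": [0,0,-1],"spin": 0,"jaw": 0.35}
    - {"translation": [0,0,-2],"spin": 0,"jaw": 0.35}
    - {"translation": [0,0,-3.2],"spin": 0,"jaw": 0.35}
    - {"translation": [0,0,-4.4],"spin": 0,"jaw": 0.35}

```text
time: 30.9
tool_pos: [0.4422, 0.3415, 0.0614]
tool_rot: [3.141, 0.0, 2.928]
contact_force: [0.1, -0.2, -1.2]
opening: 0.0412
grip_force: 7.0
```

Call:
send_rows:
  targets:
    - {"translation": [0,0,-2],"spin": 0,"jaw": 0.35}
    - {"translation": [0,0,-4],"spin": 0,"jaw": 0.35}
    - {"translation": [0,0,-6],"spin": 0,"jaw": 0.35}
    - {"translation": [0,0,-7.5],"spin": 0,"jaw": 0.35}
    - {"translation": [0,0,-8],"spin": 0,"jaw": 0.35}

```text
time: 31.4
tool_pos: [0.4429, 0.3419, 0.1428]
tool_rot: [3.139, 0.003, 2.928]
contact_force: [0.4, 0.3, -0.4]
opening: 0.0411
grip_force: 7.0
```

```bash
python3 -c "
from go import *
delta(.4955,-.0898,.14,193.4)"
```

```text
t 31.40 pos [0.4429 0.3419 0.1428] yaw 167.76 shift cm [-14.29 -41.07   0.21] spin -25.64 open 0.0411 grip 7.0 F [ 0.4  0.3 -0.4] vmax 0.088
```

Call:
send_rows:
  targets:
    - {"translation": [-0.5,-1.5,0],"spin": -3,"jaw": 0.35}
    - {"translation": [-1.5,-4.3,0],"spin": -8,"jaw": 0.35}
    - {"translation": [-2.6,-7.4,0],"spin": -14,"jaw": 0.35}
    - {"translation": [-3.8,-11,0],"spin": -20,"jaw": 0.35}
    - {"translation": [-5.2,-15,0],"spin": -25.6,"jaw": 0.35}

```text
time: 31.9
tool_pos: [0.4607, 0.1827, 0.1401]
tool_rot: [3.142, -0.0, -2.903]
contact_force: [-0.3, 0.6, -1.7]
opening: 0.0409
grip_force: 7.0
```

```bash
python3 -c "
from go import *
delta(.4955,-.0898,.14,193.4)"
```

```text
t 31.90 pos [0.4607 0.1827 0.1401] yaw -166.34 shift cm [ 3.06e+00 -2.73e+01  1.00e-02] spin 0.26 open 0.0409 grip 7.0 F [-0.3  0.6 -1.7] vmax 1.811
```

Call:
send_rows:
  targets:
    - {"translation": [0.4,-3.5,0],"spin": 0,"jaw": 0.35}
    - {"translation": [0.9,-7.5,0],"spin": 0,"jaw": 0.35}
    - {"translation": [1.3,-11.5,0],"spin": 0,"jaw": 0.35}
    - {"translation": [1.8,-15.5,0],"spin": 0,"jaw": 0.35}
    - {"translation": [2.2,-19,0],"spin": 0,"jaw": 0.35}

```text
time: 32.4
tool_pos: [0.4833, -0.0081, 0.1402]
tool_rot: [-3.141, -0.0, -2.909]
contact_force: [0.8, 1.1, -1.4]
opening: 0.0413
grip_force: 7.0
```

Call:
send_rows:
  targets:
    - {"translation": [0.3,-3,0],"spin": 0,"jaw": 0.35}
    - {"translation": [0.6,-5.2,0],"spin": 0,"jaw": 0.35}
    - {"translation": [0.8,-6.6,0],"spin": 0,"jaw": 0.35}
    - {"translation": [0.8,-7.2,0.5],"spin": 0,"jaw": 0.35}
    - {"translation": [0.8,-7.2,1],"spin": 0,"jaw": 0.35}

```text
time: 32.9
tool_pos: [0.4924, -0.0782, 0.1297]
tool_rot: [3.141, 0.0, -2.909]
contact_force: [0.6, -0.1, -2.4]
opening: 0.0414
grip_force: 7.0
```

```bash
python3 - <<'E'
from go import *
from fit import *
for i in range(2): im,d,P,M,K=cam('wrist')
np.savez('wrist6.npz',im=im,d=d,P=P); save('w6.png',im)
p=monitor.observe()['tool_pos']
print(fit_egg(P-[0,0,p[2]-.0165],im,p[0],p[1],.23,'white'),fit_egg(P,im,.567,-.0725,.23,'blue'))
delta(.4955,-.0898,.0165,193.4)
E
```

```text
(array([ 4.90900e-01, -7.71000e-02,  1.41682e+01, -1.00000e-04]), 3673, np.float64(0.000601087751683894)) (array([ 0.567 , -0.0725, 13.178 ,  0.    ]), 0, np.float64(nan))
t 33.00 pos [ 0.4916 -0.0771  0.1291] yaw -166.62 shift cm [-0.1  -1.35 11.26] spin -0.02 open 0.0415 grip 7.0 F [-0.3 -0.2 -1.5] vmax 0.014
  return _methods._mean(a, axis=axis, dtype=dtype,
  ret = ret.dtype.type(ret / rcount)
```

View pics/w6.png

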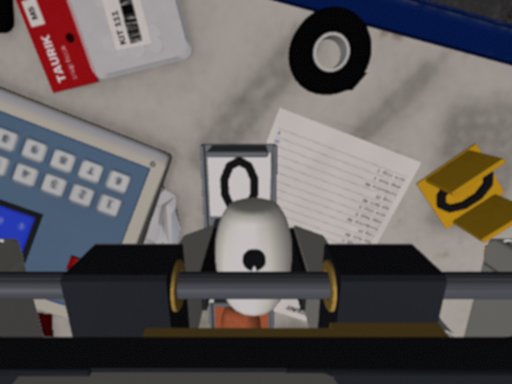

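White is held at (253,255). The white pocket's ring is at (239,185), the partitions are visible at (240,150), and the tape at (330,50) is clear.

Call:
send_rows:
  targets:
    - {"translation": [-0.03,-0.5,0.5],"spin": 0.3,"jaw": 0.35}
    - {"translation": [-0.06,-1,2],"spin": 0.6,"jaw": 0.35}
    - {"translation": [-0.09,-1.36,3.5],"spin": 0.6,"jaw": 0.35}
    - {"translation": [-0.09,-1.36,5],"spin": 0.6,"jaw": 0.35}
    - {"translation": [-0.09,-1.36,5.4],"spin": 0.6,"jaw": 0.35}

```text
time: 33.5
tool_pos: [0.4955, -0.0905, 0.0746]
tool_rot: [3.14, -0.002, -2.919]
contact_force: [-0.7, 0.8, -1.0]
opening: 0.0411
grip_force: 7.0
```

```bash
cat > tw.py <<'E'
from go import *
from fit import *
for i in range(2): im,d,P,M,K=cam('wrist')
s=monitor.observe();p=s['tool_pos']
e=fit_egg(P-[0,0,p[2]-.0165],im,p[0],p[1],.23,'white'); print(e)
v=im.max(-1); m=(v<70)&(abs(P[...,0]-.4950)<.033)&(abs(P[...,1]+.09)<.028)&(P[...,2]<.02)&(P[...,2]>.006)
a=np.radians(13.5); q=P[m][:,:2]-[.4949,-.0901]; l=q@[np.cos(a),np.sin(a)]; t=q@[-np.sin(a),np.cos(a)]
if len(q): print('ring rel mm: l',l.min()*1e3,l.max()*1e3,'t',t.min()*1e3,t.max()*1e3,len(q))
g=np.array([.4949,-.0901]); dd=g-e[0][:2]; print('egg->gap mm',dd*1000)
delta(p[0]+dd[0],p[1]+dd[1],.0165,np.degrees(s['tool_rot'][2])+13.5-e[0][2])
E
python3 tw.py
```

```text
(array([ 4.94800e-01, -9.02000e-02,  1.36068e+01, -7.00000e-04]), 3724, np.float64(0.0005964612421397247))
ring rel mm: l -27.671498593052654 17.905540478644 t -32.01941194276018 16.83591016979054 551
egg->gap mm [0.1 0.1]
t 33.60 pos [ 0.4961 -0.0907  0.0756] yaw -167.22 shift cm [-0.02  0.    5.91] spin 0.11 open 0.0415 grip 7.0 F [ 0.3 -0.  -1. ] vmax 0.021
```

Call:
send_rows:
  targets:
    - {"translation": [0,0,0.7],"spin": 0,"jaw": 0.35}
    - {"translation": [0,0,2],"spin": 0,"jaw": 0.35}
    - {"translation": [0,0,3.4],"spin": 0,"jaw": 0.35}
    - {"translation": [0,0,4.6],"spin": 0,"jaw": 0.35}
    - {"translation": [0,0,5.2],"spin": 0,"jaw": 0.35}

```text
time: 34.1
tool_pos: [0.4961, -0.091, 0.0233]
tool_rot: [3.141, -0.001, -2.919]
contact_force: [0.2, 0.7, -1.2]
opening: 0.0413
grip_force: 7.0
```

Call:
send_rows:
  targets:
    - {"translation": [0,0,0],"spin": 0,"jaw": 0.35}
    - {"translation": [0,0,0.1],"spin": 0,"jaw": 0.35}
    - {"translation": [0,0,0.2],"spin": 0,"jaw": 0.35}
    - {"translation": [0,0,0.3],"spin": 0,"jaw": 0.35}
    - {"translation": [0,0,0.3],"spin": 0,"jaw": 0.35}

```text
time: 34.6
tool_pos: [0.4965, -0.0912, 0.0213]
tool_rot: [-3.141, 0.0, -2.919]
contact_force: [-0.4, 0.8, -0.9]
opening: 0.0407
grip_force: 7.0
```

```bash
python3 tw.py
```

```text
(array([ 4.95800e-01, -9.09000e-02,  1.33144e+01,  3.00000e-04]), 3772, np.float64(0.0006050333385283974))
ring rel mm: l -25.626959629358016 -21.669204573868154 t -11.074185832710013 32.05905528245758 56
egg->gap mm [-0.9  0.8]
t 34.70 pos [ 0.4965 -0.0912  0.0213] yaw -167.25 shift cm [0.07 0.1  0.48] spin -0.19 open 0.0410 grip 7.0 F [-0.   0.8 -0.7] vmax 0.002
```

Call:
send_rows:
  targets:
    - {"translation": [0.04,0.05,0.1],"spin": -0.1,"jaw": 0.35}
    - {"translation": [0.07,0.09,0.2],"spin": -0.1,"jaw": 0.35}
    - {"translation": [0.07,0.09,0.3],"spin": -0.1,"jaw": 0.35}
    - {"translation": [0.07,0.09,0.38],"spin": -0.1,"jaw": 0.35}
    - {"translation": [0.07,0.09,0.38],"spin": -0.1,"jaw": 0.35}

```text
time: 35.2
tool_pos: [0.4955, -0.0904, 0.0172]
tool_rot: [3.141, -0.0, -2.917]
contact_force: [-0.9, 0.2, -1.7]
opening: 0.0413
grip_force: 7.0
```

```bash
python3 tw.py
```

```text
(array([ 4.94800e-01, -9.02000e-02,  1.33412e+01,  2.00000e-04]), 3812, np.float64(0.0005985079138663345))
ring rel mm: l -10.58918228130773 -9.45207159553934 t -22.226121001600834 22.9096066788774 5
egg->gap mm [0.1 0.1]
t 35.30 pos [ 0.4956 -0.0904  0.0173] yaw -167.15 shift cm [-0.01  0.01  0.08] spin -0.16 open 0.0412 grip 7.0 F [ 0.9 -0.7 -1.2] vmax 0.003
```

Call:
send_rows:
  targets:
    - {"translation": [0,0,0.02],"spin": 0,"jaw": 0.35}
    - {"translation": [0,0,0.03],"spin": 0,"jaw": 0.35}
    - {"translation": [0,0,0.05],"spin": 0,"jaw": 0.35}
    - {"translation": [0,0,0.06],"spin": 0,"jaw": 0.35}
    - {"translation": [0,0,0.06],"spin": 0,"jaw": 0.35}

```text
time: 35.8
tool_pos: [0.4955, -0.0904, 0.0168]
tool_rot: [-3.142, 0.0, -2.917]
contact_force: [-1.0, 0.4, -0.4]
opening: 0.0416
grip_force: 7.0
```

Call:
send_rows:
  targets:
    - {"translation": [0,0,0.01],"spin": 0,"jaw": 0.35}
    - {"translation": [0,0,0.02],"spin": 0,"jaw": 0.35}
    - {"translation": [0,0,0.03],"spin": 0,"jaw": 0.35}
    - {"translation": [0,0,0.03],"spin": 0,"jaw": 0.35}
    - {"translation": [0,0,0.03],"spin": 0,"jaw": 0.35}

```text
time: 36.3
tool_pos: [0.4956, -0.0905, 0.0166]
tool_rot: [-3.141, 0.0, -2.917]
contact_force: [-2.0, -0.4, 3.0]
opening: 0.0416
grip_force: 7.0
```

```bash
python3 -c "
from go import *
for i in range(6): print(np.round(monitor.observe()['contact_force'][2],2),end=' '); read_camera('wrist')
delta(.4955,-.0904,.0165,193)"
```

```text
2.97 3.53 3.1 3.72 3.57 3.44 t 36.60 pos [ 0.4955 -0.0905  0.0165] yaw -167.15 shift cm [0.   0.01 0.  ] spin -0.15 open 0.0409 grip 7.0 F [-1.2 -0.5  3.9] vmax 0.002
```

Seated with light contact. Release and rise.

Call:
send_rows:
  targets:
    - {"translation": [0,0,0],"spin": 0,"jaw": 0.47}
    - {"translation": [0,0,0],"spin": 0,"jaw": 0.55}
    - {"translation": [0,0,0],"spin": 0,"jaw": 0.7}
    - {"translation": [0,0,0],"spin": 0,"jaw": 0.8}
    - {"translation": [0,0,0],"spin": 0,"jaw": 0.8}

```text
time: 37.1
tool_pos: [0.4955, -0.0904, 0.0164]
tool_rot: [3.142, 0.0, -2.917]
contact_force: [-0.1, 0.2, 0.5]
opening: 0.0693
grip_force: 0.0
```

Call:
send_rows:
  targets:
    - {"translation": [0,0,-1],"spin": 0,"jaw": 0.8}
    - {"translation": [0,0,-4],"spin": 0,"jaw": 0.8}
    - {"translation": [0,0,-8],"spin": 0,"jaw": 0.8}
    - {"translation": [0,0,-12],"spin": 0,"jaw": 0.8}
    - {"translation": [0,0,-15],"spin": 0,"jaw": 0.8}

```text
time: 37.6
tool_pos: [0.496, -0.0906, 0.1697]
tool_rot: [-3.14, 0.003, -2.917]
contact_force: [-0.1, -1.0, 0.7]
opening: 0.0731
grip_force: 0.0
```

Call:
send_rows:
  targets:
    - {"translation": [-3,0,-1],"spin": 0,"jaw": 0.8}
    - {"translation": [-6,0,-2],"spin": 0,"jaw": 0.8}
    - {"translation": [-9,0,-2],"spin": 0,"jaw": 0.8}
    - {"translation": [-10,0,-2],"spin": 0,"jaw": 0.8}
    - {"translation": [-10,0,-2],"spin": 0,"jaw": 0.8}

```text
time: 38.1
tool_pos: [0.5933, -0.0678, 0.1862]
tool_rot: [3.141, -0.0, -2.916]
contact_force: [-0.8, 0.2, -0.3]
opening: 0.0737
grip_force: 0.0
```

```bash
python3 - <<'E'
from go import *
from fit import *
for i in range(3): im,d,P,M,K=cam('wrist')
save('w7.png',im)
print(fit_egg(P,im,.495,-.09,.23,'white'),fit_egg(P,im,.639,-.0555,.23,'brown'),fit_egg(P,im,.567,-.0727,.23,'blue')); delta(.5,0,.2,193)
E
```

```text
(array([ 4.95300e-01, -8.98000e-02,  1.26255e+01,  2.00000e-04]), 1845, np.float64(0.0006855249263612809)) (array([ 6.38200e-01, -5.56000e-02,  1.34635e+01,  3.00000e-04]), 1396, np.float64(0.0006628587535263479)) (array([ 5.6660e-01, -7.2700e-02,  1.3528e+01,  2.0000e-04]), 1548, np.float64(0.0007003576810396792))
t 38.25 pos [ 0.5918 -0.0684  0.1863] yaw -167.16 shift cm [ 7.43  8.71 -1.36] spin -0.16 open 0.0733 grip 0.0 F [-1.2 -0.4 -0.6] vmax 0.005
```

View pics/w7.png

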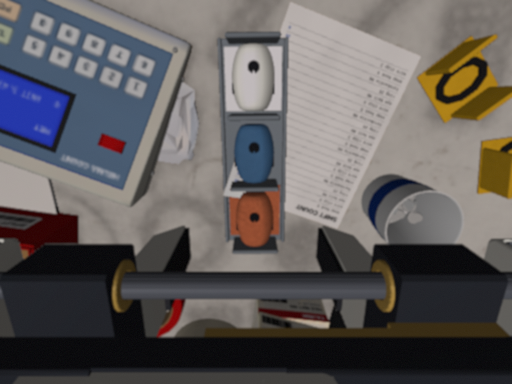

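All three eggs lie in line in the tray: white at (254,75), blue at (254,150), brown at (254,218). They sit at equal heights, each on its own liner, and the cup has not moved.

```bash
python3 -c "
from cell import job
print(job.hand_in())"
```

```text
the job is handed in; nothing more can be done
None
```

I moved the brown and then the white insulator via the blue rest into their own-colour pockets, where the last wrist view shows both seated level with the blue one, and handed the job in at about 38 s.

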